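Change over the tack-weld fixture and put the finished brackets away

ROBOT

A 6-joint arm with a two-finger parallel gripper is mounted at the origin on a cart in front of the work surface, level with it; the furniture and walls round the work are solid. World frame = base frame: x ahead of the robot, y to its left, z up, the work surface at z = 0. Lengths are in mm, angles in rad, forces in N, time in s.
With the tool pointing down it reaches from about 300 to 1000 mm from the base axis. Payload 5.1 kg.
Tool frame: the origin (TCP) lies on the mounting face of the last link; the fingertips stand 190 mm ahead of it and the grasp point (between the pads) lies 171 mm ahead of it; z points along the fingers, y is the line along which they close (so a half turn about z gives the same grasp; the last joint's range is limited). The gripper opens to 95 mm and grips with 3 to 60 N. Pads are 20 mm wide; open, the fingers measure 119 mm over their backs; the gripper's body (75 mm by 180 mm) begins 59 mm behind the grasp point.
Start: joints at [1.136, 0.124, 1.65, -0, 1.367, -0.083], TCP at [224.003, 610.171, 404.756] pointing down, gripper open.
Joint ranges: [-2.61, 2.61], [-1.02, 2.33], [0.03, 2.71], [-1.35, 4.49], [0.32, 2.68], [-2.91, 2.91]. Speed limits (rad/s): [2.57, 2.57, 3.14, 3.14, 3.14, 3.14].

INTERFACE

Orientations are given as a rotation vector (axis times angle).
In Python, from workcell import telemetry, read_camera, calibration, ticket, silhouettes, landmark_of gives the robot as it stands.
- The arm moves only by the shell command python3 -m pendant 'ROWS' [FORCE]. ROWS is JSON, a list of rows, each a list of 5 numbers: the shift along the world's x, y, z in cm, then the turn about the world's z in degrees, then the finger opening in cm, from 0 to 9.51. A call has 1 to 8 rows; each row shifts and turns the commanded pose from where the row before left it; what a row does not reach is not made up. A row lasts 1/12 s, in which the tool goes at most 41.7 mm and 7.16 degrees, less where a joint would pass 70% of its speed; a pose out of reach is approached as far as the arm can. A call with a gripper value outside its range is refused whole. The fingers move at their own pace and stop on an object; FORCE is the grip in N (left out, the last holds). Time passes only in rows, so rows that do not move let the fingers close. It gives the time, the measured TCP pose, the force, the opening and the grip force at its end, in the units of the state.
- telemetry.read_state(): the state, without advancing time (a new reading comes with each control period).
- read_camera(name): name is "side" or "top"; returns the picture (420x560x3 uint8, blue, green, red); there is no depth.
- calibration(name): a dict with "K" (3x3 intrinsics, pixels), "xyz" and "rotation" of the camera in the world. Camera axes: x right, y down, z forward; pixel columns grow to the right and rows downward; lengths in mm; the calibration is good to about 2 mm. A picture is of the moment at which its call begins. calibration takes no time and is no camera call.
- ticket.sign_off(): hands the job in; it is judged then, once.
Trained networks look in the newest picture that a camera, given by its name, has taken for a name from the list of things; names that differ only in an ending like _2 or _b are one class to them, and where a whole thing is asked for, a point or a joint stands for the part that bears it (a point fixed in the world has none). Each returns a list of dicts, best first, with "confidence" (0 to 1); they miss things now and then, are a little off and sometimes report something else, mostly with a low value. They report only what shows in the picture. A call takes as long as a camera call. They do not tell look-alikes from the thing itself.
- silhouettes(name, camera): "region" (420x560 bool, what is visible of it) and "box" ([left, top, right, bottom] as shares, 0 to 1, of the picture: columns of its width, rows of its height, round what is visible of it).
- landmark_of(name, camera): "at" ([row, column] as shares, 0 to 1, of the picture: columns of its width, rows of its height: a listed point, or the origin of a listed thing).
The state is a dict: "clock": time; "qpos": joint angles; "qvel": joint speeds; "effort": joint torques, N m; "eef_pos": TCP position; "eef_rot": TCP orientation; "ft_force": force on the tool from outside, world axes, zero at the start; "torque": the same for the moment, N m; "width": opening from 0.0 (shut) to 1.0 (fully open); "grip_force": force on a finger pad.
Only numpy, scipy, OpenCV 4.12 (cv2) and the standard library are available. Lean on these libraries where they do the work, as an engineer would, in place of code of your own. Each camera call takes 0.05 s, during which the arm holds its last target. There are 200 camera calls.

TASK

Change the tack-weld fixture over to the next piece: swing the toggle clamp right back, take out the finished bracket, pull open the drawer of the small bench cabinet and lay every finished bracket (the one from the fixture and those left about the bench) in its open bay. Take the plain blank from its recess in the same drawer, lay it flat in the fixture's nest between the pins and swing the clamp handle over centre until it locks down on the blank; finish with the drawer pushed fully shut. Leave the calliper where it lies.

Things in the scene. Friction and masses are not known exactly. Their poses are not given: they have to be found in the camera images.
- cabinet: Low grey sheet-steel bench cabinet with one drawer, 176 deep x 280 wide x 82 mm high, fixed, on the left of the bench. Origin: centre of its underside; its front faces its own -x (towards the right and the robot), y is its width, z up. Shut, it leaves 55 mm above the drawer floor: brackets must not be stacked.
- drawer (a joint): The cabinet's drawer, in m: 0 shut, 0.150 fully out (stop); slides along the cabinet's own -x, friction about 1.5 N, stays where left. Inside 140 mm front to back, 252 mm wide, floor 20 mm above the bench, walls 30 mm; a 30 mm high partition along the pull parts an open bay from the blank's lane (104 mm wide). Fully out, the whole inside lies clear of the cabinet.
- drawer_handle (a point): Middle of the drawer's bar handle: level round steel bar, 10 mm thick, 110 mm long, along the cabinet's y, 56 mm above the bench, 40 mm in front of the drawer front (top of the front 73 mm above the bench). Moves with the drawer, axes as the cabinet's. It can be pinched from above, one finger either side.
- finished_bay (a point): Centre of the floor of the drawer's open bay (inside 140 mm along x, 145 mm along y: room for three brackets side by side, bars along x). Moves with the drawer; axes as the cabinet's: x inwards, y towards the blank's lane.
- blank_recess (a point): Centre of the floor of the blank's recess in the drawer: rubber blocks 7 mm high hold the blank's ends and corners with 1 to 3 mm of play, bar along x; the middle 60 mm of both long sides is free, with 32 mm for each finger. Moves with the drawer; axes as the cabinet's.
- blank: The next piece: plain flat dark steel bar 110 x 34 x 10 mm without boss, about 0.3 kg. Starts flat in its recess in the shut drawer. Origin: centre of its underside; x along the bar, z up.
- bracket_0: Finished bracket: flat dark steel bar 110 x 34 x 10 mm with a bright round boss (diameter 28, 26 mm high, weld bead at its foot) welded upright in the middle, 36 mm high in all, about 0.3 kg. Origin: centre of the bar's underside; x along the bar, z up through the boss. Starts in the fixture's nest, clamped.
- bracket_1: Finished bracket: flat dark steel bar 110 x 34 x 10 mm with a bright round boss (diameter 28, 26 mm high, weld bead at its foot) welded upright in the middle, 36 mm high in all, about 0.3 kg. Origin: centre of the bar's underside; x along the bar, z up through the boss. Starts upright somewhere on the bench, or is absent.
- bracket_2: Finished bracket: flat dark steel bar 110 x 34 x 10 mm with a bright round boss (diameter 28, 26 mm high, weld bead at its foot) welded upright in the middle, 36 mm high in all, about 0.3 kg. Origin: centre of the bar's underside; x along the bar, z up through the boss. Starts upright somewhere on the bench, or is absent.
- bracket_3: Finished bracket: flat dark steel bar 110 x 34 x 10 mm with a bright round boss (diameter 28, 26 mm high, weld bead at its foot) welded upright in the middle, 36 mm high in all, about 0.3 kg. Origin: centre of the bar's underside; x along the bar, z up through the boss. Starts upright somewhere on the bench, or is absent.
- nest (a point): Nest centre, on the rest pads, 18 mm above the bench: place for the piece's underside centre. x along the piece, away from the clamp; y across. Tapered pins 10 mm thick, 12.5 mm above the pads, at x +-42, y +-24 and at x +-62, y 0 mm: 2 mm of play all round. Fixed base plate (12 mm thick): x -170 to 70, y +-52 mm. Fingers have room across the middle.
- clamp_handle (a joint): Toggle clamp handle, in rad: 0 locked (upright, leaning 0.15 to the nest, foot on the bar), 1.40 fully back (stop), leaning 1.25 back to the nest's -x, arm up, nest free above. Friction 0.12 N m, stays where left. From 0.32 down the foot bears on the piece: some 3 N at the grip carry the handle over centre (0.08); push it on to the stop at 0.
- clamp_grip (a point): Middle of the black rubber grip of the clamp handle, on the handle's axis 112 mm from its pivot; the grip is a round bar, 20 mm thick, from 52 to 146 mm from the pivot. Moves with the handle.
- clamp_handle_hinge (a point): Pivot of the clamp handle, fixed, 36 mm above the bench and 133 mm from the nest centre in the nest's -x; the handle swings in the nest's x-z plane about an axis along the nest's y.
- clamp_foot: Sprung rubber foot (15 mm wide) at the end of the clamp arm; locked, it presses with about 8 N on the bar 36 mm from the nest centre towards the clamp, clear of the boss. Its body origin lies on the arm's pivot, 94 mm from the nest centre in the nest's -x.
- calliper: Bystander: steel calliper, 218 mm long, loose on the drilled plate. Leave alone.
Things that resemble listed ones, but are neither listed nor needed, are in the scene too. Leave any blue look-alike of the bracket_2 alone.

How it is judged:
By the outcome, as a careful person would: the job done as asked, in the order asked, and still so for the second after the job is handed in, with the robot touching nothing.
Of bracket_1, bracket_2, bracket_3 only 1 to 2 are there at a start; the rules pass over those that are not, and their reading is None.
At some moment in a run one of bracket_1, bracket_2, bracket_3 may be knocked a few centimetres aside while the robot is not near it.
Once in a run the grip may slacken for a moment while it holds something.
It also fails if it takes over 208 s, if anything falls off the work surface, if the arm or the gripper's body presses on something with over 40 N, if the wrist force passes 120 N, or if a joint passes its speed limit or range.

## Working session

There is one attempt and no reset: what is moved stays moved. The work goes in short steps, Python scripts to look and compute and a shell command to move; the robot and the scene stay as the last step left them, time stands still between calls to the robot, and variables do not carry over. Pictures are saved under pics/ and viewed, at most 14 in all, crops included, and the job is handed in when it is done.

```bash
ls; mkdir -p pics; cat > h.py <<'E'
import numpy as np, cv2
from workcell import telemetry, read_camera, calibration, ticket, silhouettes, landmark_of
from scipy.spatial.transform import Rotation as R
def cal(c):
    k=calibration(c); r=np.array(k["rotation"],float)
    M=r if r.shape==(3,3) else R.from_rotvec(r).as_matrix()
    return np.array(k["K"],float),np.array(k["xyz"],float),M
def ray(c,row,col):
    K,t,M=cal(c); d=M@np.linalg.solve(K,[col,row,1.]); return t,d
def onz(c,row,col,z):
    t,d=ray(c,row,col); return t+d*(z-t[2])/d[2]
def proj(c,p):
    K,t,M=cal(c); q=K@(M.T@(np.asarray(p,float)-t)); return q[1]/q[2],q[0]/q[2]
def tri(a,b):
    A=[];y=[]
    for c,rc in (("side",a),("top",b)):
        t,d=ray(c,*rc); d/=np.linalg.norm(d); P=np.eye(3)-np.outer(d,d); A.append(P);y.append(P@t)
    return np.linalg.lstsq(np.vstack(A),np.hstack(y),rcond=None)[0]
def lm(n,c,z=None):
    o=[]
    for h in landmark_of(n,c):
        r,q=h["at"][0]*420,h["at"][1]*560
        o.append((round(h["confidence"],2),round(r),round(q),None if z is None else onz(c,r,q,z)[:2].round(0)))
    return o
def snap(c,f):
    im=read_camera(c); cv2.imwrite("pics/"+f+".png",im); return im
E
python3 - <<'E'
from h import *
print(calibration("top"),calibration("side"))
snap("top","t0");snap("side","s0")
for n,z in [("cabinet",0),("drawer_handle",56),("finished_bay",20),("bracket_1",0),("nest",18),("clamp_grip",148),("clamp_handle_hinge",36),("clamp_foot",36),("calliper",0)]:
    for c in("top","side"): print(n,c,lm(n,c,z))
s=telemetry.read_state();print(s)
E
```

```text
pics
{'K': array([[468.43297881,   0.        , 269.87395741],
       [  0.        , 468.43297881, 209.79908649],
       [  0.        ,   0.        ,   1.        ]]), 'xyz': array([ 456.2743517 ,   54.43130538, 1562.26231669]), 'rotation': array([-2.16507673,  2.22043299, -0.06113125])} {'K': array([[419.22857742,   0.        , 285.56978867],
       [  0.        , 419.22857742, 219.42281487],
       [  0.        ,   0.        ,   1.        ]]), 'xyz': array([ 313.21640411, -990.10211809, 1083.68379091]), 'rotation': array([-2.30421506,  0.20921151, -0.11489107])}
cabinet top []
cabinet side [(0.75, 178, 262, array([502., 446.]))]
drawer_handle top [(0.75, 232, 185, array([476., 329.]))]
drawer_handle side [(0.64, 187, 257, array([466., 315.]))]
finished_bay top []
finished_bay side []
bracket_1 top [(0.58, 240, 281, array([443.,  20.])), (0.54, 176, 338, array([ 653., -178.])), (0.54, 182, 223, array([641., 209.]))]
bracket_1 side [(0.75, 286, 332, array([ 643., -169.])), (0.72, 209, 307, array([647., 215.])), (0.68, 250, 264, array([447.,  28.]))]
nest top [(0.61, 177, 340, array([ 6
[... 524 characters left out ...]
3.]))]
{'clock': 1.0, 'qpos': array([ 1.13640279e+00,  1.23786223e-01,  1.65027400e+00,  1.94844362e-05,
        1.36746437e+00, -8.26083054e-02]), 'qvel': array([ 1.31716628e-04,  2.23092702e-03,  1.45240433e-03, -2.82565409e-03,
       -6.52398970e-05,  1.53479696e-03]), 'effort': array([ 5.06564684e-04, -4.17605031e+01, -3.60237193e+01,  7.74667854e-02,
        4.31631797e-02,  5.78017954e-07]), 'eef_pos': array([224.00282812, 610.18012487, 404.7805281 ]), 'eef_rot': array([-5.49743927e-01, -3.09311807e+00, -1.11018001e-04]), 'ft_force': array([-0.50192149, -0.53842968,  0.42020732]), 'torque': array([-0.02835771, -0.00512509,  0.01572947]), 'grip_force': 0.0, 'width': 0.9980461979443168}
```

View pics/t0.png

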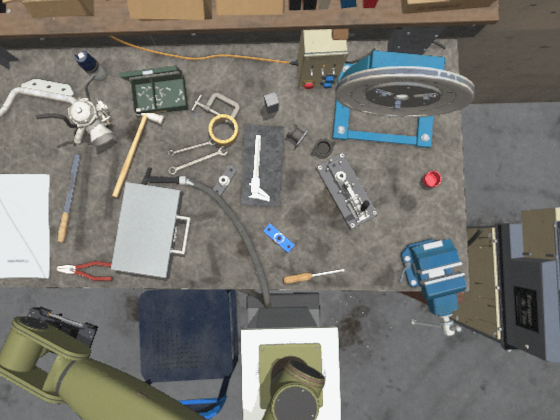

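View pics/s0.png

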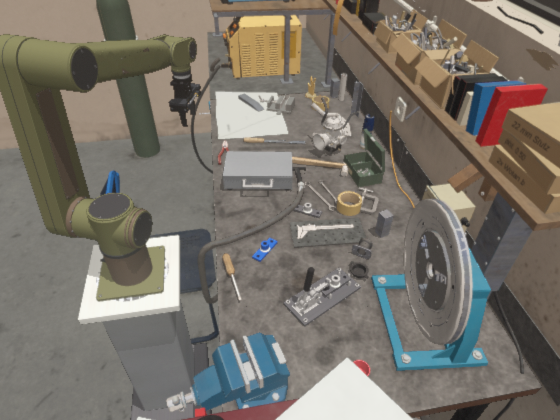

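The top view shows the cabinet at about (col 150, row 230), its handle at (185, 235), the fixture at (345, 190), the calliper on its plate at (260, 170), the blue look-alike at (279, 238), and what may be a loose bracket at (223, 180). I'll zoom in.

```bash
python3 - <<'E'
from h import *
t=cv2.imread("pics/t0.png");s=cv2.imread("pics/s0.png")
a=cv2.resize(t[140:255,165:385],(800,418),interpolation=cv2.INTER_CUBIC)
cv2.imwrite("pics/t0z.png",a)
b=cv2.resize(s[150:325,220:400],(617,600),interpolation=cv2.INTER_CUBIC)
cv2.imwrite("pics/s0z.png",b)
def axis(m):
    ys,xs=np.nonzero(m);return ys,xs
read_camera("top")
for n,z in (("cabinet",82),("bracket_1",10),("nest",12),("drawer_handle",56),("clamp_handle",36)):
  for h in silhouettes(n,"top"):
    m=h["region"].astype(np.uint8)
    c=max(cv2.findContours(m,0,2)[0],key=cv2.contourArea).reshape(-1,2)
    p=np.array([onz("top",r,q,z)[:2] for q,r in c],np.float32)
    print(n,round(h["confidence"],2),m.sum(),c.mean(0).round(),cv2.minAreaRect(p))
E
```

```text
bracket_1 0.69 281 [179. 229.] ((500.9635314941406, 348.8919677734375), (47.41058349609375, 200.6846466064453), 79.63251495361328)
bracket_1 0.64 377 [278. 236.] ((451.66302490234375, 28.307510375976562), (109.811279296875, 37.422523498535156), 43.60289764404297)
bracket_1 0.59 305 [224. 179.] ((649.6481323242188, 203.6526641845703), (35.63139343261719, 102.01695251464844), 55.85531234741211)
bracket_1 0.58 311 [338. 175.] ((650.0534057617188, -180.36659240722656), (111.82722473144531, 37.406036376953125), 26.381155014038086)
nest 0.7 505 [258. 174.] ((684.2735595703125, 81.04801177978516), (63.624267578125, 212.27586364746094), 84.62448120117188)
nest 0.62 1999 [346. 190.] ((603.0422973632812, -200.9846954345703), (239.5863037109375, 107.56719970703125), 27.511096954345703)
drawer_handle 0.67 352 [177. 232.] ((475.62127685546875, 344.92620849609375), (47.81495666503906, 243.33370971679688), 79.11040496826172)
drawer_handle 0.52 332 [257. 183.] ((634.7940063476562, 84.90483093261719), (54.84894943237305, 117.01270294189453), 88.6842269897461)
drawer_handle 0.51 321 [224. 180.] ((645.3685302734375, 198.02069091796875), (35.14972686767578, 100.617431640625), 55.18655014038086)
clamp_handle 0.58 106 [362. 206.] ((548.2265014648438, -247.31459045410156), (29.866378784179688, 44.16596603393555), 43.28272247314453)
```

View pics/t0z.png

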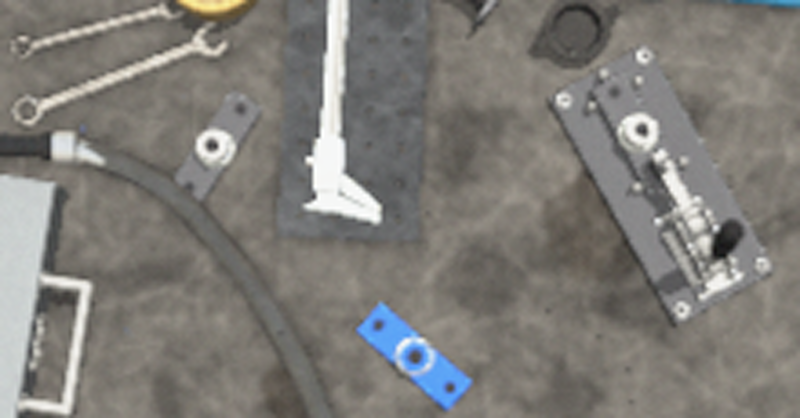

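View pics/s0z.png

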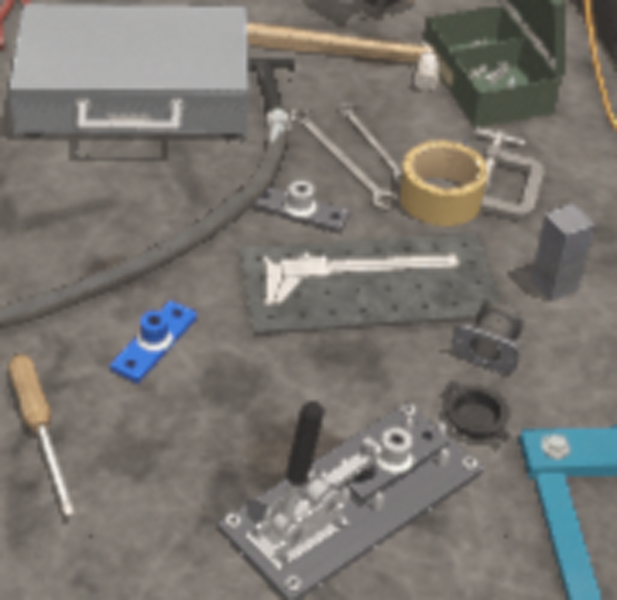

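The pictures show one loose dark bracket at top (223, 180), next to the hose. The blue look-alike is at (279, 238) and stays put. The clamped bracket is at (338, 176), with the nest at about (647, -178) and its x axis at about 27°. I'll move over the clamp grip, with the fingers closing along the nest's y.

```bash
R='python3 -m pendant'
python3 -m pendant '[[1.34,-3.5,0,-5.54,6],[1.34,-3.5,0,-5.54,6],[1.34,-3.5,0,-5.54,6],[1.34,-3.5,0,-5.54,6],[1.34,-3.5,0,-5.54,6],[1.34,-3.5,0,-5.54,6],[1.34,-3.5,0,-5.54,6],[1.34,-3.5,0,-5.54,6]]' 12 
python3 -m pendant '[[1.34,-3.5,0,-5.54,6],[1.34,-3.5,0,-5.54,6],[1.34,-3.5,0,-5.54,6],[1.34,-3.5,0,-5.54,6],[1.34,-3.5,0,-5.54,6],[1.34,-3.5,0,-5.54,6],[1.34,-3.5,0,-5.54,6],[1.34,-3.5,0,-5.54,6]]' 
python3 -m pendant '[[1.34,-3.5,0,-5.54,6],[1.34,-3.5,0,-5.54,6],[1.34,-3.5,0,-5.54,6],[1.34,-3.5,0,-5.54,6],[1.34,-3.5,0,-5.54,6],[1.34,-3.5,0,-5.54,6],[1.34,-3.5,0,-5.54,6],[1.34,-3.5,0,-5.54,6],[0,0,0,0,6]]' 2>&1 | tail -c 900
cat >> h.py <<'E'
def st():
    s=telemetry.read_state(); M=R.from_rotvec(s["eef_rot"]).as_matrix()
    print("t%.1f"%s["clock"],"tcp",s["eef_pos"].round(1),"grasp",(s["eef_pos"]+171*M[:,2]).round(1),"yaw %.1f"%(np.degrees(np.arctan2(M[1,1],M[0,1]))%180),"q6 %.2f"%s["qpos"][5],"F",s["ft_force"].round(1),"w %.1f"%(95*s["width"]),"g %.1f"%s["grip_force"])
    return s
E
python3 -c "from h import *;st()"
```

```text
clock: 1.97
eef_pos: [331.3, 328.5, 404.9]
eef_rot: [1.681, 2.653, 0.001]
ft_force: [0.3, 0.1, 0.4]
width: 0.639
grip_force: 0.0
clock: 2.63
eef_pos: [438.5, 48.3, 405.2]
eef_rot: [2.558, 1.822, 0.002]
ft_force: [0.2, 0.8, 0.2]
width: 0.633
grip_force: 0.0
invalid input
t2.6 tcp [438.5  48.3 405.2] grasp [438.7  48.3 234.2] yaw 160.9 q6 0.32 F [0.2 0.8 0.2] w 60.2 g 0.0
```

```bash
python3 -m pendant '[[1.3,-3.48,0,-5.5,6],[1.3,-3.48,0,-5.5,6],[1.3,-3.48,0,-5.5,6],[1.3,-3.48,0,-5.5,6],[1.3,-3.48,0,-5.5,6],[1.3,-3.48,0,-5.5,6],[1.3,-3.48,0,-5.5,6],[1.3,-3.48,0,-5.5,6]]' >/dev/null
python3 -m pendant '[[0,0,-1,0,6],[0,0,0,0,6]]' >/dev/null
python3 - <<'E'
from h import *
st(); im=snap("side","s1"); im2=snap("top","t1")
for n,z in [("clamp_grip",147),("nest",18),("clamp_handle_hinge",36),("bracket_1",28)]:
    for c in("top","side"): print(n,c,lm(n,c,z))
cv2.imwrite("pics/s1z.png",cv2.resize(im[200:350,240:400],(640,600)))
E
```

```text
t3.5 tcp [ 542.2 -229.6  392.6] grasp [ 541.7 -229.3  221.6] yaw 117.1 q6 0.61 F [-0.  -0.5 -0.9] w 59.7 g 0.0
clamp_grip top []
clamp_grip side [(0.73, 276, 305, array([ 531., -235.]))]
nest top [(0.89, 176, 341, array([ 648., -184.])), (0.25, 230, 153, array([485., 441.]))]
nest side [(0.77, 284, 335, array([ 648., -177.]))]
clamp_handle_hinge top [(0.91, 213, 358, array([ 525., -232.]))]
clamp_handle_hinge side [(0.86, 301, 304, array([ 530., -240.]))]
bracket_1 top [(0.89, 181, 221, array([642., 213.])), (0.83, 235, 278, array([459.,  29.])), (0.78, 176, 339, array([ 647., -175.]))]
bracket_1 side [(0.54, 284, 332, array([ 636., -186.])), (0.52, 251, 263, array([441.,  -2.]))]
```

View pics/s1z.png

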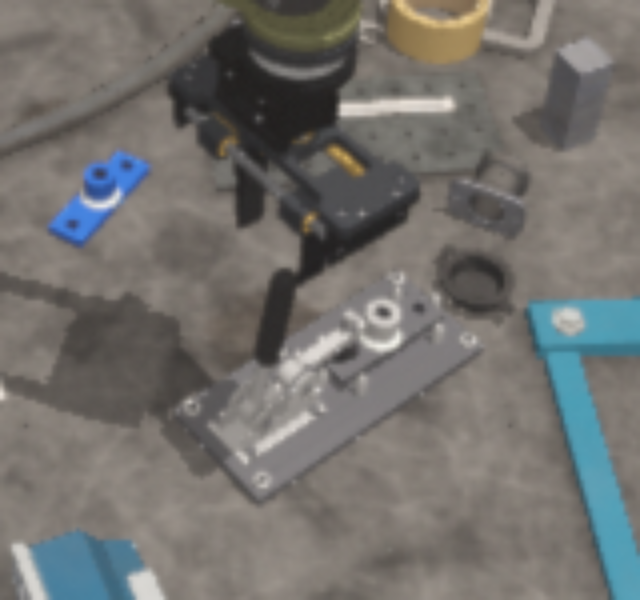

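The handle sits upright below the gripper, between the fingers in this view (handle top at crop (283, 272), fingertips at about (250, 220) and (312, 280)). I'll check the numbers before closing.

```bash
python3 - <<'E'
from h import *
print(onz("side",200+272/4,240+283/4,182), proj("side",(529+22*.891,-238+22*.454,181)), proj("side",(541.7,-229.3,202)))
E
python3 -m pendant '[[0,0,-2.4,0,6],[0,0,-2.4,0,6],[0,0,-2.4,0,6],[0,0,0,0,6]]'
python3 -c "from h import *;st()"
```

```text
[ 544.76055251 -235.82078783  182.        ] (np.float64(266.00328832097017), np.float64(311.4097312612655)) (np.float64(261.71269327529495), np.float64(309.5610671119751))
clock: 4.3
eef_pos: [540.8, -227.2, 317.2]
eef_rot: [-3.047, -0.738, 0.011]
ft_force: [-1.1, 0.8, -1.7]
width: 0.63
grip_force: 0.0
t4.3 tcp [ 540.8 -227.2  317.2] grasp [ 539.3 -226.4  146.2] yaw 117.2 q6 0.61 F [-1.1  0.8 -1.7] w 59.9 g 0.0
```

```bash
python3 -m pendant '[[0,0,0,0,1.5],[0,0,0,0,1.5],[0,0,0,0,1.5],[0,0,0,0,1.5],[0,0,0,0,1.5],[0,0,0,0,1.5],[0,0,0,0,1.5],[0,0,0,0,1.5]]' 12
python3 -c "from h import *;st()"
```

```text
clock: 4.97
eef_pos: [543.6, -230.8, 324.2]
eef_rot: [3.042, 0.736, 0.009]
ft_force: [8.7, -15.1, -6.7]
width: 0.208
grip_force: 12.0
t5.0 tcp [ 543.6 -230.8  324.2] grasp [ 545.  -232.5  153.2] yaw 117.2 q6 0.61 F [  8.7 -15.1  -6.7] w 19.8 g 12.0
```

```bash
python3 -m pendant '[[0.15,-0.35,0,0,1.2],[0,0,0,0,1.2],[-0.78,-0.4,0.05,0,1.2],[-0.79,-0.4,0.08,0,1.2],[-0.78,-0.4,-0.03,0,1.2],[-0.79,-0.4,-0.1,0,1.2],[0,0,0,0,1.2],[0,0,0,0,1.2]]' 25
python3 -c "from h import *;st()"
```

```text
clock: 5.63
eef_pos: [512.8, -248.6, 324.7]
eef_rot: [3.049, 0.737, 0.004]
ft_force: [2.3, -3.9, 4.2]
width: 0.207
grip_force: 25.0
t5.6 tcp [ 512.8 -248.6  324.7] grasp [ 513.4 -249.3  153.7] yaw 117.2 q6 0.55 F [ 2.3 -3.9  4.2] w 19.7 g 25.0
```

Still pinched with small forces. I'll continue along the arc.

```bash
python3 -m pendant '[[-0.77,-0.4,-0.2,0,1.2],[-0.77,-0.39,-0.2,0,1.2],[-0.73,-0.37,-0.32,0,1.2],[-0.73,-0.37,-0.32,0,1.2],[-0.68,-0.35,-0.44,0,1.2],[-0.68,-0.34,-0.45,0,1.2],[-0.62,-0.32,-0.55,0,1.2],[-0.61,-0.31,-0.56,0,1.2]]' 25
python3 -m pendant '[[-0.54,-0.27,-0.65,0,1.2],[-0.53,-0.27,-0.65,0,1.2],[-0.45,-0.23,-0.73,0,1.2],[-0.44,-0.22,-0.73,0,1.2],[-0.34,-0.18,-0.8,0,1.2],[-0.34,-0.17,-0.79,0,1.2],[-0.18,-0.09,-0.56,0,1.2],[0,0,0,0,1.2]]'
python3 -c "from h import *;st()"
```

```text
clock: 6.3
eef_pos: [457.0, -277.6, 296.5]
eef_rot: [3.047, 0.738, 0.002]
ft_force: [-4.5, -4.0, 13.0]
width: 0.206
grip_force: 25.0
clock: 6.97
eef_pos: [428.0, -292.6, 244.4]
eef_rot: [3.046, 0.739, -0.004]
ft_force: [-3.9, -11.0, 2.6]
width: 0.203
grip_force: 25.0
t7.0 tcp [ 428.  -292.6  244.4] grasp [ 427.9 -293.9   73.4] yaw 117.3 q6 0.40 F [ -3.9 -11.    2.6] w 19.3 g 25.0
```

```bash
python3 -m pendant '[[-0.1,-0.05,-0.4,0,1.2],[-0.1,-0.05,-0.4,0,1.2],[0,0,0,0,1.2],[0.2,0.1,0.6,0,5],[0,0,0,0,5],[0,0,0,0,5],[0,0,2,0,5],[0,0,3,0,5]]' 
python3 -m pendant '[[1.5,0.5,3.5,0,5],[3,1,2,0,5],[3,1,0,0,5],[0,0,0,0,5]]'
python3 - <<'E'
from h import *
st(); im=snap("side","s2"); snap("top","t2")
for n,z in [("clamp_grip",72),("nest",18),("bracket_1",28)]:
    for c in("top","side"): print(n,c,lm(n,c,z))
cv2.imwrite("pics/s2z.png",cv2.resize(im[200:350,240:400],(640,600)))
for h in silhouettes("bracket_0","top"):
    m=h["region"].astype(np.uint8)
    c=max(cv2.findContours(m,0,2)[0],key=cv2.contourArea).reshape(-1,2)
    p=np.array([onz("top",r,q,28)[:2] for q,r in c],np.float32)
    print(round(h["confidence"],2),m.sum(),cv2.minAreaRect(p))
E
```

```text
clock: 7.63
eef_pos: [427.0, -288.9, 287.3]
eef_rot: [-3.045, -0.738, 0.009]
ft_force: [-0.4, -0.6, 0.2]
width: 0.49
grip_force: 0.0
clock: 7.97
eef_pos: [506.8, -264.0, 348.3]
eef_rot: [3.051, 0.743, 0.007]
ft_force: [0.3, 0.6, -0.2]
width: 0.525
grip_force: 0.0
t8.0 tcp [ 506.8 -264.   348.3] grasp [ 507.6 -264.1  177.3] yaw 117.4 q6 0.52 F [ 0.3  0.6 -0.2] w 49.9 g 0.0
clamp_grip top []
clamp_grip side [(0.68, 309, 278, array([ 443., -281.])), (0.32, 283, 333, array([ 625., -215.]))]
nest top [(0.56, 180, 340, array([ 637., -182.]))]
nest side [(0.76, 283, 336, array([ 654., -176.]))]
bracket_1 top [(0.74, 236, 277, array([456.,  31.])), (0.68, 182, 222, array([637., 208.])), (0.64, 176, 338, array([ 648., -172.]))]
bracket_1 side [(0.82, 283, 329, array([ 626., -180.])), (0.77, 249, 264, array([443.,   6.]))]
0.81 354 ((647.4519653320312, -178.5570068359375), (109.37901306152344, 36.498409271240234), 26.89126968383789)
0.58 343 ((451.03778076171875, 29.12301254272461), (109.37907409667969, 33.79731750488281), 47.37004470825195)
0.56 345 ((647.7271118164062, 201.4496612548828), (37.644012451171875, 103.35041809082031), 55.24947738647461)
0.33 414 ((469.8190002441406, 350.81121826171875), (47.423179626464844, 268.1167297363281), 79.72909545898438)
```

View pics/s2z.png

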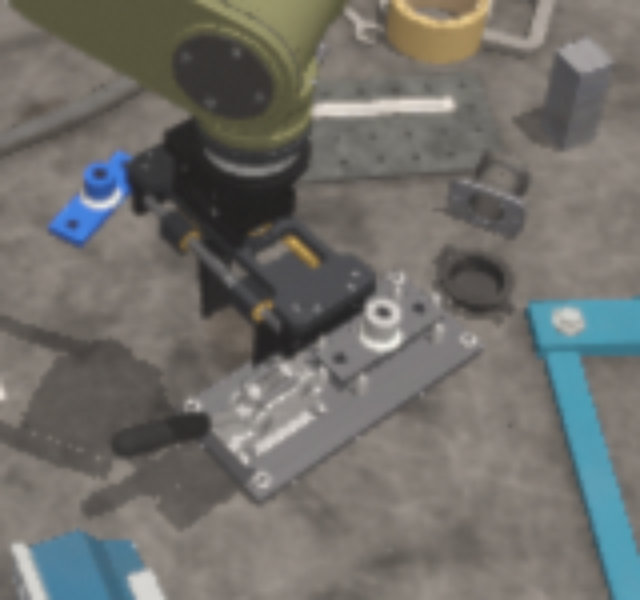

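The handle lies fully back at crop (160, 435) and the bracket sits free in the nest at crop (380, 330). Next I'll move over the bracket.

```bash
python3 -m pendant '[[3.5,2.1,2,0,6],[3.5,2.1,0,0,6],[3.5,2.1,0,0,6],[3.5,2.25,0,0,6],[0,0,-3,0,6],[0,0,-3,0,6],[0,0,0,0,6],[0,0,0,0,6]]'
python3 -c "from h import *;st()"
```

```text
clock: 9.08
eef_pos: [639.5, -181.7, 302.1]
eef_rot: [-3.051, -0.738, 0.007]
ft_force: [-0.3, 0.0, -0.2]
width: 0.632
grip_force: 0.0
t9.1 tcp [ 639.5 -181.7  302.1] grasp [ 638.6 -181.4  131.1] yaw 117.2 q6 0.74 F [-0.3  0.  -0.2] w 60.0 g 0.0
```

```bash
python3 -m pendant '[[0.8,0.3,-2,0,6],[0,0,-2,0,6],[0,0,-2,0,6],[0,0,-2,0,6],[0,0,-1.3,0,6],[0,0,0,0,6],[0,0,0,0,6]]'
python3 -c "from h import *;st()"
```

```text
clock: 9.67
eef_pos: [648.6, -179.3, 212.6]
eef_rot: [3.053, 0.738, 0.001]
ft_force: [0.3, 0.1, -0.5]
width: 0.63
grip_force: 0.0
t9.7 tcp [ 648.6 -179.3  212.6] grasp [ 648.7 -179.4   41.6] yaw 117.2 q6 0.75 F [ 0.3  0.1 -0.5] w 59.9 g 0.0
```

```bash
python3 -m pendant '[[0,0,-0.6,0,6],[0,0,0,0,2.5],[0,0,0,0,2.5],[0,0,0,0,2.5],[0,0,0,0,2.5],[0,0,0,0,2.5],[0,0,0,0,2.5],[0,0,0,0,2.5]]' 40
python3 -m pendant '[[0,0,0.5,0,2.5],[0,0,1,0,2.5],[0,0,2,0,2.5],[0,0,3,0,2.5],[0,0,3,0,2.5],[0,0,3,0,2.5],[0,0,0,0,2.5]]'
python3 -c "from h import *;st()"
```

```text
clock: 10.33
eef_pos: [648.7, -178.8, 206.1]
eef_rot: [3.053, 0.739, 0.001]
ft_force: [-1.0, 0.6, 3.3]
width: 0.354
grip_force: 40.0
clock: 10.92
eef_pos: [650.1, -179.3, 339.3]
eef_rot: [3.046, 0.737, 0.017]
ft_force: [2.2, -0.0, -1.1]
width: 0.355
grip_force: 40.0
t10.9 tcp [ 650.1 -179.3  339.3] grasp [ 652.2 -180.   168.3] yaw 117.2 q6 0.75 F [ 2.2 -0.  -1.1] w 33.7 g 40.0
```

```bash
python3 -m pendant '[[-1.5,2.2,0,0,2.5],[-1.5,2.2,0,0,2.5],[-1.5,2.2,-1,0,2.5],[-1.5,2.2,-2,0,2.5],[-1.5,2.2,-2,0,2.5],[-1.5,2,-2,0,2.5],[0,0,-2,0,2.5],[0,0,-2,0,2.5]]'
python3 -m pendant '[[0,0,-1.5,0,2.5],[0,0,-1,0,2.5],[0,0,-0.5,0,2.5],[0,0,0,0,2.5],[0,0,0,0,2.5]]'
python3 -c "from h import *;st()"
```

```text
clock: 11.58
eef_pos: [556.7, -47.3, 218.4]
eef_rot: [-3.052, -0.742, 0.003]
ft_force: [0.7, -0.7, -2.9]
width: 0.355
grip_force: 40.0
clock: 12.0
eef_pos: [558.7, -48.9, 190.8]
eef_rot: [3.053, 0.739, 0.001]
ft_force: [-0.1, -0.6, -3.0]
width: 0.352
grip_force: 40.0
t12.0 tcp [558.7 -48.9 190.8] grasp [558.7 -48.9  19.8] yaw 117.2 q6 0.91 F [-0.1 -0.6 -3. ] w 33.4 g 40.0
```

```bash
python3 -m pendant '[[0,0,0,0,6],[0,0,0,0,6],[0,0,0,0,6],[0,0,0,0,6],[0,0,2,0,6],[0,0,3,0,6],[-1,3,3,-4,6],[-1,3,3,-4,6]]' >/dev/null
python3 - <<'E'
from h import *
st()
a=onz("top",218.4,189.7,56);b=onz("top",252.2,183.7,56);print(a,b,(a+b)/2,np.linalg.norm(a-b),np.degrees(np.arctan2(*(a-b)[1::-1])))
snap("top","t3");snap("side","s3")
for c in("top","side"): print(lm("drawer_handle",c,56),lm("bracket_1",c,10),lm("cabinet",c,0))
h=tri(*[[x*s for x,s in zip(landmark_of("drawer_handle",c)[0]["at"],(420,560))] for c in("side","top")]);print(h)
for n,z in(("cabinet",82),("cabinet",41)):
  for h in silhouettes(n,"top"):
    m=h["region"].astype(np.uint8); c=max(cv2.findContours(m,0,2)[0],key=cv2.contourArea).reshape(-1,2)
    print(round(h["confidence"],2),cv2.minAreaRect(np.array([onz("top",r,q,z)[:2] for q,r in c],np.float32)))
E
```

```text
t12.7 tcp [539.4   8.2 299.5] grasp [539.5   8.2 128.5] yaw 108.8 q6 1.16 F [0.8 1.  0.2] w 60.0 g 0.0
[519.45385454 312.29435956  56.        ] [411.56470234 333.21625015  56.        ] [465.50927844 322.75530486  56.        ] 109.89902032039116 -10.974597667215118
[(0.8, 232, 184, array([477., 332.]))] [(0.71, 183, 224, array([636., 205.])), (0.49, 238, 276, array([451.,  37.]))] []
[(0.93, 188, 257, array([463., 314.]))] [(0.65, 262, 297, array([548., -56.])), (0.58, 253, 265, array([449.,   5.])), (0.4, 211, 310, array([653., 195.]))] [(0.89, 174, 260, array([499., 476.]))]
[471.29196456 335.50732156  38.43332555]
0.72 ((484.679443359375, 426.10498046875), (225.57986450195312, 280.7530212402344), 80.10708618164062)
0.6 ((678.6183471679688, 85.98197937011719), (47.664363861083984, 207.04359436035156), 84.62448120117188)
0.72 ((485.4661865234375, 436.39959716796875), (231.8279571533203, 288.5293273925781), 80.10710906982422)
0.6 ((684.7767333984375, 86.85588073730469), (48.98455810546875, 212.7782440185547), 84.62448120117188)
```

```bash
python3 -m pendant '[[-0.91,3.93,0,-3.75,5],[-0.91,3.93,0,-3.75,4],[-0.91,3.93,0,-3.75,4],[-0.91,3.93,0,-3.75,4],[-0.91,3.93,0,-3.75,4],[-0.91,3.93,0,-3.75,4],[-0.91,3.93,0,-3.75,4],[-0.91,3.93,0,-3.75,4]]' >/dev/null
python3 -m pendant '[[0,0,0,0,4],[0,0,0,0,4],[0,0,0,0,4]]' >/dev/null
python3 -c "from h import *;st()"
```

```text
t14.2 tcp [466.5 322.9 297.4] grasp [466.4 322.7 126.4] yaw 79.3 q6 2.27 F [-0.9 -0.1 -1.3] w 40.2 g 0.0
```

```bash
python3 -m pendant '[[0,0,-2,0,4],[0,0,-2,0,4],[0,0,-2,0,4],[0,0,-1,0,4],[0,0,0,0,4],[0,0,0,0,4]]' 25
python3 -m pendant '[[0,0,0,0,0.5],[0,0,0,0,0.5],[0,0,0,0,0.5],[0,0,0,0,0.5],[0,0,0,0,0.5],[0,0,0,0,0.5]]' 25
python3 -c "from h import *;st()"
```

```text
clock: 14.68
eef_pos: [466.9, 322.0, 227.6]
eef_rot: [3.127, -0.298, -0.001]
ft_force: [-0.0, 0.7, 0.6]
width: 0.42
grip_force: 0.0
clock: 15.18
eef_pos: [466.8, 323.3, 228.7]
eef_rot: [-3.127, 0.295, -0.002]
ft_force: [0.3, 1.2, 1.3]
width: 0.096
grip_force: 25.0
t15.2 tcp [466.8 323.3 228.7] grasp [467.  323.5  57.7] yaw 79.2 q6 2.27 F [0.3 1.2 1.3] w 9.1 g 25.0
```

```bash
python3 -m pendant '[[-0.15,-0.75,0,0,0.5],[-0.29,-1.47,0,0,0.5],[-0.29,-1.47,0,0,0.5],[-0.29,-1.47,0,0,0.5],[-0.29,-1.47,0,0,0.5],[-0.29,-1.47,0,0,0.5],[-0.29,-1.47,0,0,0.5],[-0.29,-1.47,0,0,0.5]]' 25
python3 -m pendant '[[-0.29,-1.47,0,0,0.5],[-0.29,-1.47,0,0,0.5],[-0.15,-0.75,0,0,0.5],[0,0,0,0,0.5],[0,0,0,0,0.5]]' 25
python3 -c "from h import *;st()"
```

```text
clock: 15.85
eef_pos: [445.7, 210.9, 228.7]
eef_rot: [-3.127, 0.296, -0.01]
ft_force: [11.0, 1.4, -5.0]
width: 0.099
grip_force: 25.0
clock: 16.27
eef_pos: [438.9, 175.7, 228.7]
eef_rot: [-3.119, 0.299, -0.016]
ft_force: [13.7, 12.1, -11.5]
width: 0.096
grip_force: 25.0
t16.3 tcp [438.9 175.7 228.7] grasp [440.7 177.   57.7] yaw 79.0 q6 2.03 F [ 13.7  12.1 -11.5] w 9.1 g 25.0
```

```bash
python3 -m pendant '[[0,0,0,0,4],[0,0,0,0,4],[0,0,0,0,4],[0,0,2,0,4],[0,0,3,0,6],[0,0,3.5,0,6],[1,-3,3,-4,6],[1,-3.5,0,-4,6]]' >/dev/null
python3 -m pendant '[[1,-4,0,-4,6],[1,-4,0,-4,6],[0,0,0,0,6]]' >/dev/null
python3 - <<'E'
from h import *
st()
im=snap("top","t4");im2=snap("side","s4")
for c in("top","side"): print(lm("finished_bay",c,20),lm("blank_recess",c,20),lm("blank",c,20),lm("drawer_handle",c,56),lm("bracket_1",c,10))
for n,z in(("bracket_1",10),("blank",30)):
  for h in silhouettes(n,"top"):
    m=h["region"].astype(np.uint8); c=max(cv2.findContours(m,0,2)[0],key=cv2.contourArea).reshape(-1,2)
    print(n,round(h["confidence"],2),c.mean(0).round(),cv2.minAreaRect(np.array([onz("top",r,q,z)[:2] for q,r in c],np.float32)))
cv2.imwrite("pics/t4z.png",cv2.resize(im[150:300,130:330],(800,600)))
E
```

```text
t17.2 tcp [477.2  26.6 341.6] grasp [477.1  26.1 170.6] yaw 62.7 q6 1.99 F [0.2 0.6 0.1] w 60.0 g 0.0
[(0.94, 220, 200, array([516., 286.]))] [(0.97, 261, 193, array([380., 311.]))] [(0.76, 260, 192, array([383., 313.]))] [(0.83, 238, 233, array([454., 173.]))] [(0.81, 180, 224, array([645., 204.])), (0.47, 237, 281, array([453.,  20.]))]
[(0.72, 284, 335, array([ 648., -178.]))] [(0.84, 198, 240, array([392., 306.])), (0.36, 179, 261, array([494., 415.]))] [(0.4, 195, 238, array([386., 328.]))] [(0.58, 210, 257, array([446., 181.])), (0.4, 230, 326, array([671.,  31.]))] [(0.67, 213, 307, array([639., 186.])), (0.58, 263, 298, array([551., -63.])), (0.54, 251, 263, array([442.,  12.])), (0.19, 201, 270, array([508., 281.]))]
bracket_1 0.85 [300. 202.] ((557.6860961914062, -48.72498321533203), (106.91460418701172, 34.22929763793945), 24.931650161743164)
bracket_1 0.82 [225. 179.] ((649.1828002929688, 202.09014892578125), (32.40633010864258, 97.46414184570312), 56.02983474731445)
bracket_1 0.38 [285. 246.] ((421.38677978515625, 7.579819679260254), (32.6637077331543, 16.344776153564453), 43.595970153808594)
blank 0.89 [191. 259.] ((389.27880859375, 313.83984375), (109.43785095214844, 35.20320510864258), 79.6304702758789)
```

View pics/t4z.png

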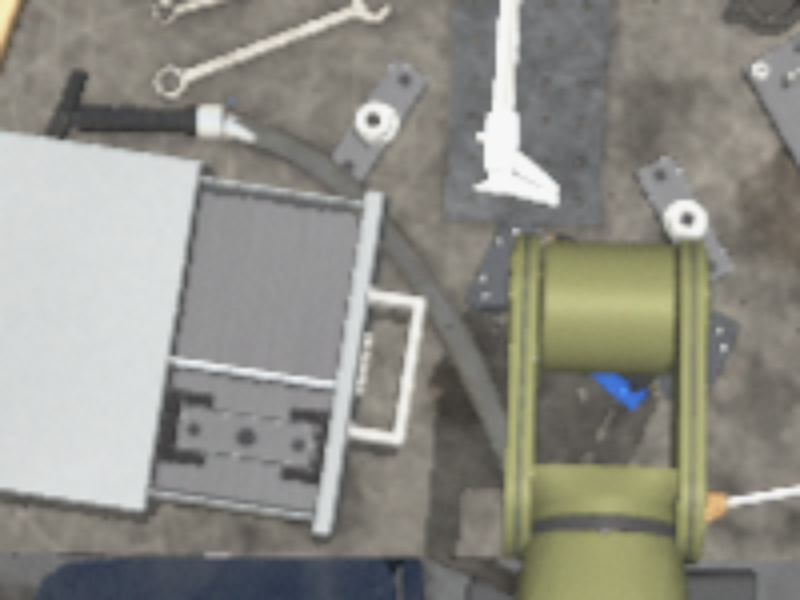

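The drawer is fully open. The bay's centre is at zoom (265, 280), the blank is in its recess at (245, 437), the loose bracket at (378, 120), and bracket_0 is set down at (685, 218). Next is the loose bracket.

```bash
python3 -m pendant '[[2.43,2.53,0,-1,6],[2.43,2.53,0,-1,6],[2.43,2.53,0,-1,6],[2.43,2.53,0,-1,6],[2.43,2.53,-2,-1,6],[2.43,2.53,-3,-1,6],[2.43,2.53,-3,-1,6],[0,0,-3,-0.7,6]]' >/dev/null
python3 -m pendant '[[0,0,0,0,6],[0,0,0,0,6],[0,0,0,0,6]]' >/dev/null
python3 - <<'E'
from h import *
st()
im=cv2.imread("pics/t4.png")
z=lambda x,y:(150+y/4,130+x/4)
print(onz("top",*z(375,120),36),onz("top",*z(376,119),10),onz("top",*z(687,218),36))
im2=snap("side","s5")
print(lm("bracket_1","side",0))
for h in silhouettes("bracket_1","side"): 
    ys,xs=np.nonzero(h["region"]); print(round(h["confidence"],2),ys.mean().round(1),xs.mean().round(1),onz("side",ys.mean(),xs.mean(),12)[:2].round())
E
```

```text
t18.8 tcp [642.6 203.9 238.8] grasp [642.8 203.9  67.8] yaw 55.5 q6 2.40 F [ 0.1 -0.   1.2] w 59.8 g 0.0
[643.30617551 202.2430854   36.        ] [647.30812207 203.91196239  10.        ] [556.46044867 -50.79939566  36.        ]
[(0.85, 250, 263, array([444.,  26.])), (0.77, 218, 301, array([613., 173.])), (0.52, 262, 298, array([555., -49.]))]
0.76 215.9 301.9 [616. 168.]
0.74 248.5 265.4 [452.  22.]
0.58 261.3 298.1 [553. -57.]
```

```bash
python3 - <<'E'
from h import *
im=cv2.imread("pics/s5.png");im0=cv2.imread("pics/s4.png")
a=cv2.resize(im[165:255,250:360],(488,400),interpolation=cv2.INTER_CUBIC)
cv2.imwrite("pics/s5z.png",a)
E
```

```text
(no output)
```

View pics/s5z.png

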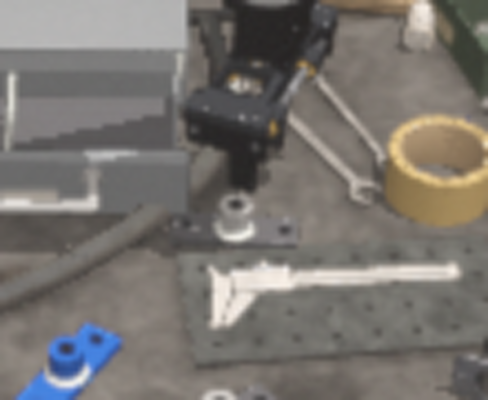

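The loose bracket has been knocked aside: its boss is now at crop (237, 203), closer to the calliper plate. I'll lift away and look again.

```bash
python3 -m pendant '[[0,0,3.5,0,6],[0,2,3.5,0,6],[-2,3,2,0,6],[-2,3.5,0,0,6],[-2,3.5,0,0,6],[-1,3.5,0,0,6],[0,0,0,0,6]]' >/dev/null
python3 - <<'E'
from h import *
st()
z=lambda x,y:(165+y/4.444,250+x/4.436)
print(onz("side",*z(237,203),36)[:2],onz("side",*z(190,228),10)[:2],onz("side",*z(285,230),10)[:2])
im=snap("top","t6")
print(lm("bracket_1","top",0))
for h in silhouettes("bracket_1","top"):
    m=h["region"].astype(np.uint8); c=max(cv2.findContours(m,0,2)[0],key=cv2.contourArea).reshape(-1,2)
    print(round(h["confidence"],2),c.mean(0).round(),cv2.minAreaRect(np.array([onz("top",r,q,10)[:2] for q,r in c],np.float32)))
cv2.imwrite("pics/t6z.png",cv2.resize(im[150:225,190:310],(800,500),interpolation=cv2.INTER_CUBIC))
E
```

```text
t19.5 tcp [570.  363.6 330.5] grasp [570.5 364.4 159.5] yaw 55.8 q6 2.66 F [-0.1 -0.1  0.2] w 59.7 g 0.0
[620.96040871 170.17789131] [581.40408315 173.88788357] [661.80186742 157.46757201]
[(0.73, 237, 279, array([454.,  24.])), (0.58, 190, 234, array([614., 171.]))]
0.84 [281. 239.] ((450.8590393066406, 28.662124633789062), (115.42023468017578, 37.61799240112305), 48.00455093383789)
0.55 [301. 205.] ((557.9580078125, -49.355491638183594), (110.0030517578125, 36.119476318359375), 26.980316162109375)
0.53 [233. 187.] ((620.1441650390625, 173.78594970703125), (34.73353576660156, 109.39874267578125), 74.84529113769531)
```

View pics/t6z.png

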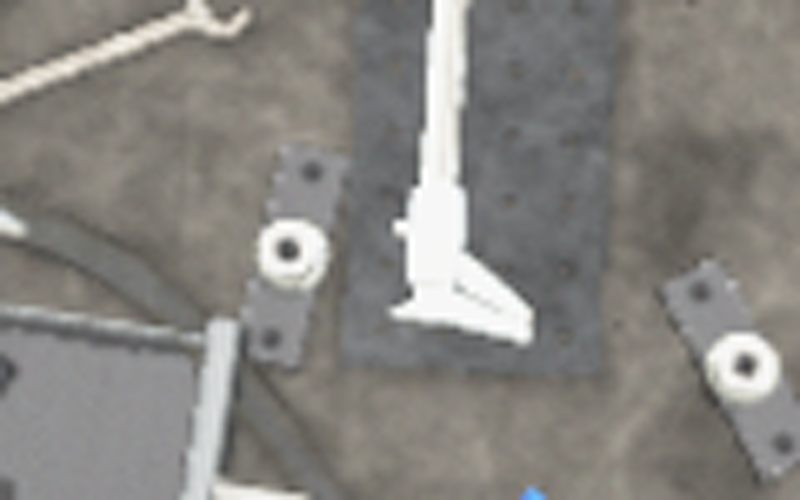

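The bracket now lies beside the calliper plate, with its boss at zoom (292, 250) and its bar at about 165°. There is about 15 mm to the plate, so I'll grip the boss and stay above the bar.

```bash
python3 - <<'E'
from h import *
print(onz("top",150+256/6.667,190+294/6.667,10),onz("top",150+248/6.667,190+292/6.667,36))
E
python3 -m pendant '[[0.8,-3.1,0,3.2,4.2],[0.8,-3.1,0,3.2,4.2],[0.8,-3.1,0,3.2,4.2],[0.8,-3.1,0,3.2,4.2],[0.8,-3.1,0,3.2,4.2],[0.9,-3.1,-2,3.2,4.2],[0,0,-3,0,4.2],[0,0,0,0,4.2]]' >/dev/null
python3 -m pendant '[[0,0,0,0,4.2],[0,0,0,0,4.2]]' >/dev/null
python3 -c "from h import *;st()"
```

```text
[617.53513167 170.88847192  10.        ] [618.80101821 169.83668814  36.        ]
t20.5 tcp [621.7 172.8 278.7] grasp [621.9 172.9 107.7] yaw 74.7 q6 2.03 F [0.6 0.4 0.6] w 41.7 g 0.0
```

```bash
python3 -m pendant '[[-0.25,-0.2,-2,0,4.2],[0,0,-2,0,4.2],[0,0,-2,0,4.2],[0,0,-1,0,4.2],[0,0,-0.4,0,4.2],[0,0,0,0,4.2],[0,0,0,0,4.2]]' >/dev/null
python3 -c "from h import *;st()"
python3 -m pendant '[[0,0,0,0,2],[0,0,0,0,2],[0,0,0,0,2],[0,0,0,0,2],[0,0,0,0,2],[0,0,0,0,2]]' 45
python3 -c "from h import *;st()"
```

```text
t21.1 tcp [619.6 171.7 205.1] grasp [620.  171.7  34.1] yaw 74.7 q6 2.02 F [-0.2 -0.5  0.2] w 42.1 g 0.0
clock: 21.6
eef_pos: [619.4, 171.4, 204.8]
eef_rot: [-3.113, 0.418, -0.003]
ft_force: [-0.0, 2.7, 5.5]
width: 0.285
grip_force: 45.0
t21.6 tcp [619.4 171.4 204.8] grasp [619.8 171.6  33.8] yaw 74.7 q6 2.02 F [-0.   2.7  5.5] w 27.1 g 45.0
```

```bash
python3 -m pendant '[[0,0,1,0,2],[0,0,3,0,2],[0,0,3.5,0,2],[0,0,3.5,0,2],[0,0,1,6.76,2],[0,0,0,6.76,2],[0,0,0,6.76,2],[0,0,0,6.76,2]]' 
python3 -m pendant '[[-0.7,1,0,6.76,2],[-0.7,1,0,6.76,2],[-0.7,1,0,6.76,2],[-0.7,1,0,6.76,2],[-0.75,1.1,0,6.76,2],[-0.75,1.1,0,6.76,2],[-0.75,1.1,0,6.76,2],[-0.75,1.1,0,6.76,2]]' 
python3 -m pendant '[[-0.75,1.2,0,6.76,2],[-0.75,1.2,0,6.76,2],[0,0,0,0,2],[0,0,0,0,2],[0,0,0,0,2]]' 
python3 -c "from h import *;st();snap('side','s7');print(lm('bracket_1','side'),lm('drawer_handle','side',56))"
```

```text
clock: 22.27
eef_pos: [618.7, 170.9, 323.9]
eef_rot: [3.124, 0.33, -0.0]
ft_force: [-0.9, -0.1, -0.5]
width: 0.214
grip_force: 0.0
clock: 22.93
eef_pos: [560.3, 255.3, 323.2]
eef_rot: [2.632, 1.714, -0.002]
ft_force: [-0.5, 0.1, -0.6]
width: 0.208
grip_force: 0.0
clock: 23.35
eef_pos: [546.1, 278.7, 323.4]
eef_rot: [2.42, 2.002, -0.001]
ft_force: [-0.3, -0.0, -0.3]
width: 0.209
grip_force: 0.0
t23.4 tcp [546.1 278.7 323.4] grasp [546.1 278.6 152.4] yaw 169.2 q6 0.57 F [-0.3 -0.  -0.3] w 19.9 g 0.0
[(0.67, 262, 298, None), (0.54, 251, 268, None)] [(0.72, 301, 304, array([ 527., -254.])), (0.68, 210, 256, array([443., 181.])), (0.58, 178, 259, array([481., 376.]))]
```

The grip slackened and the bracket dropped during the lift. I'll look for it.

```bash
python3 - <<'E'
from h import *
im=snap("top","t8")
s=cv2.imread("pics/s7.png")
print(lm("bracket_1","top",10))
for h in silhouettes("bracket_1","top"):
    m=h["region"].astype(np.uint8); c=max(cv2.findContours(m,0,2)[0],key=cv2.contourArea).reshape(-1,2)
    print(round(h["confidence"],2),c.mean(0).round(),cv2.minAreaRect(np.array([onz("top",r,q,10)[:2] for q,r in c],np.float32)))
a=cv2.resize(im[150:240,190:310],(560,420),interpolation=cv2.INTER_CUBIC); b=cv2.resize(s[170:250,260:340],(240,240),interpolation=cv2.INTER_CUBIC)
o=np.zeros((420,800,3),np.uint8);o[:,:560]=a;o[:240,560:]=b;cv2.imwrite("pics/m8.png",o)
E
```

```text
[(0.88, 193, 240, array([602., 151.])), (0.84, 234, 279, array([461.,  27.])), (0.74, 204, 300, array([560., -47.]))]
0.91 [301. 205.] ((558.6431884765625, -47.50031280517578), (107.55520629882812, 37.20452117919922), 26.91574478149414)
0.85 [236. 189.] ((618.72705078125, 166.45321655273438), (41.16887664794922, 115.63574981689453), 65.60169982910156)
0.63 [279. 238.] ((449.9366455078125, 27.30600357055664), (109.99407958984375, 33.99354553222656), 47.64169692993164)
```

View pics/m8.png

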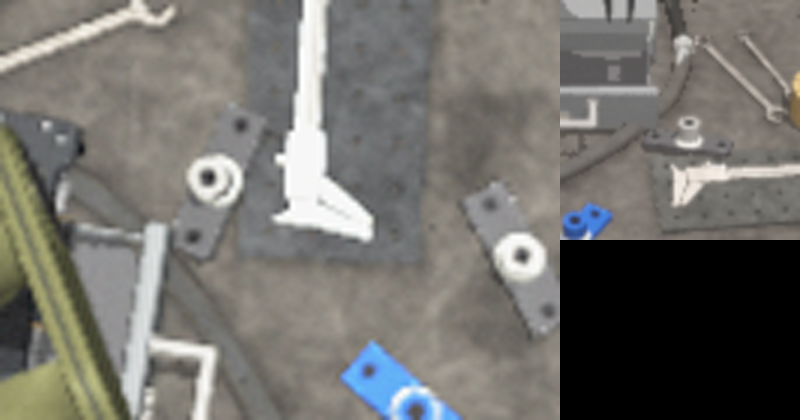

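The bracket is upright but turned a little, with its far end resting on the plate's edge (boss at (207, 178) in the left pane). The calliper hasn't moved. I'll take the boss again.

```bash
python3 - <<'E'
from h import *
f=lambda x,y:(150+y*90/420,190+x*120/560)
print(onz("top",*f(215,180),13),onz("top",*f(207,178),38),onz("top",*f(241,125),15),onz("top",*f(194,237),10))
E
python3 -m pendant '[[0.9,-1.3,0,-6.9,5],[0.9,-1.3,0,-6.9,5],[0.9,-1.3,0,-6.9,5],[0.9,-1.3,0,-6.9,5],[0.9,-1.3,0,-6.9,5],[0.9,-1.3,0,-6.9,5],[0.9,-1.3,0,-6.9,5],[0.9,-1.3,0,-6.9,5]]' >/dev/null
python3 -m pendant '[[0,-0.2,0,-6.9,5],[0,-0.2,0,-6.9,4.5],[0,0,0,-6.9,4.5],[0,0,0,-6.9,4.5],[0,0,0,-6.9,4.5],[0,0,0,-6.9,4.5],[0,0,0,-6.9,4.5],[0,0,-2,0,4.5]]' >/dev/null
python3 -m pendant '[[0,0,0,0,4.5],[0,0,0,0,4.5]]' >/dev/null
python3 -c "from h import *;st()"
```

```text
[616.47958069 164.12237647  13.        ] [615.44210807 167.92298173  38.        ] [655.10366449 144.64718533  15.        ] [576.42486051 180.14659624  10.        ]
t25.1 tcp [617.4 170.9 302. ] grasp [616.8 170.8 131. ] yaw 65.8 q6 2.18 F [ 0.  -0.  -0.5] w 44.8 g 0.0
```

```bash
python3 -m pendant '[[-0.1,-0.45,-1,0,4],[0,0,-2,0,4],[0,0,-2,0,4],[0,0,-2,0,4],[0,0,-1.5,0,4],[0,0,-0.9,0,4],[0,0,0,0,4],[0,0,0,0,4]]' >/dev/null
python3 -c "from h import *;st()"
python3 -m pendant '[[0,0,0,0,2],[0,0,0,0,2],[0,0,0,0,2],[0,0,0,0,2],[0,0,0,0,2],[0,0,0,0,2]]' 50
python3 -m pendant '[[0,0,0.5,0,2],[0,0,0.5,0,2],[0,0,1,0,2],[0,0,2,0,2],[0,0,3,0,2],[0,0,3,0,2],[0,0,2,0,2],[0,0,0,0,2]]' 
python3 -c "from h import *;st()"
```

```text
t25.8 tcp [617.  166.6 209.5] grasp [617.  166.6  38.5] yaw 65.8 q6 2.17 F [ 0.5 -0.2  1.1] w 40.0 g 0.0
clock: 26.32
eef_pos: [617.5, 166.7, 210.9]
eef_rot: [-3.072, 0.657, -0.004]
ft_force: [-0.4, -1.4, 5.7]
width: 0.301
grip_force: 48.2
clock: 26.98
eef_pos: [618.3, 167.1, 336.2]
eef_rot: [-3.068, 0.656, -0.015]
ft_force: [1.9, -0.0, -1.3]
width: 0.284
grip_force: 50.0
t27.0 tcp [618.3 167.1 336.2] grasp [620.1 167.5 165.2] yaw 65.9 q6 2.17 F [ 1.9 -0.  -1.3] w 27.0 g 50.0
```

```bash
python3 -m pendant '[[-0.49,0.755,0,6.9,2],[-0.49,0.755,0,6.9,2],[-0.49,0.755,0,6.9,2],[-0.49,0.755,0,6.9,2],[-0.49,0.755,0,6.9,2],[-0.49,0.755,0,6.9,2],[-0.49,0.755,0,6.9,2],[-0.49,0.755,0,6.9,2]]' >/dev/null
python3 -m pendant '[[-0.49,0.755,0,6.9,2],[-0.49,0.755,0,6.9,2],[-0.49,0.755,0,6.9,2],[-0.49,0.755,0,6.9,2],[-0.49,0.755,0,6.9,2],[-0.49,0.755,0,6.9,2],[-0.49,0.755,0,6.9,2],[0,0,0,0,2]]' >/dev/null
python3 -m pendant '[[0,0,0,0,2],[0,0,0,0,2]]' >/dev/null
python3 - <<'E'
from h import *
st();im=snap("side","s9");im2=snap("top","t9")
a=cv2.resize(im[150:240,220:340],(400,300),interpolation=cv2.INTER_CUBIC); b=cv2.resize(im2[150:240,170:290],(400,300),interpolation=cv2.INTER_CUBIC)
cv2.imwrite("pics/m9.png",np.hstack([a,b]))
E
```

```text
t28.5 tcp [543.3 279.6 328.5] grasp [543.1 279.4 157.5] yaw 169.2 q6 0.58 F [ 0.5 -0.4 -3. ] w 26.8 g 50.0
```

View pics/m9.png

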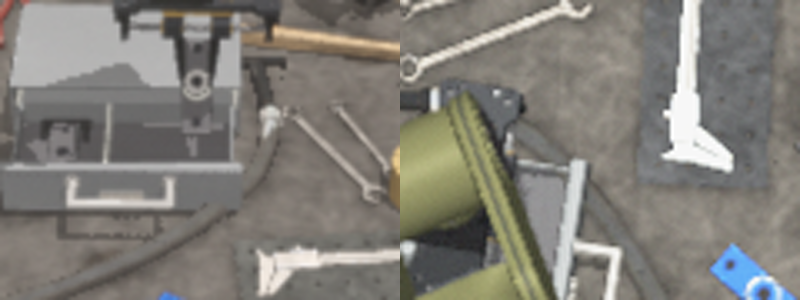

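The gripper holds the bracket over the bay (left pane, boss at (195, 85)), but its pitch is unclear. I'll check it numerically against the projection of a level bracket.

```bash
python3 - <<'E'
from h import *
from scipy.spatial.transform import Rotation as Ro
read_camera("side")
for h in silhouettes("bracket_1","side"):
    b=np.array(h["box"])*[560,420,560,420]; print(round(h["confidence"],2),b.round(),h["region"].sum())
s=telemetry.read_state();g=np.array([543.1,279.4,157.5])
ux=np.array([.186,.9826,0]);uy=np.array([-.9826,.186,0]);uz=np.array([0,0,1.])
def pts(phi):
    P=[]
    for x in(-55,55):
        for y in(-17,17):
            for z in(0,10):P.append((x,y,z))
    for a in np.linspace(0,6.28,12):P+= [(14*np.cos(a),14*np.sin(a),36)]
    P=np.array(P)-[0,0,27]
    P=Ro.from_rotvec([0,phi,0]).apply(P)
    return g+P@np.array([ux,uy,uz])
for d in(-90,-60,-45,-30,-15,0,15,30,45,60,90):
    q=np.array([proj("side",p) for p in pts(np.radians(d))]);print(d,q[:,1].min().round(),q[:,0].min().round(),q[:,1].max().round(),q[:,0].max().round())
im=cv2.imread("pics/s9.png")[160:215,262:300];g_=cv2.cvtColor(im,6)
for r in g_[::2]: print(' '.join('%3d'%v for v in r[::2]))
E
```

```text
0.8 [274. 160. 283. 190.] 228
0.74 [284. 252. 313. 271.] 312
0.71 [253. 237. 277. 260.] 261
-90 274.0 153.0 283.0 179.0
-60 274.0 155.0 283.0 184.0
-45 274.0 156.0 283.0 185.0
-30 274.0 158.0 283.0 186.0
-15 274.0 161.0 283.0 186.0
0 274.0 165.0 283.0 185.0
15 274.0 166.0 283.0 182.0
30 274.0 167.0 283.0 179.0
45 274.0 167.0 283.0 179.0
60 274.0 166.0 283.0 182.0
90 274.0 160.0 283.0 186.0
177 176 176 136  68  59  83 172 172 172 165  59  59  73 168 138 125 136 144
179 179 178 177 174  94  52 120 125 121  91  47 163 172 176 138 125 122 125
178 180 180 179 180 111  50  92  73  75  82  50 169 178 176 130 121 119  98
180 180 180 180 180 127  51  90  92  93  74  59 172 178 179 124 117 119 117
182 180 180 181 181 153  53  90  93  93  75  71 175 179 178 109  78  82  68
182 181 181 182 181 175  54  91 109 105  74  94 179 179 178 106  68  89  75
175 181 181 180 181 177  68 149 136 153 121 123 180 179 179 130 104  82  74
140 176 181 181 183 181 105 154  65 101 114 169 179 180 179 139 104  62  75
116 116 128 128 130 130 116 157 141 153 146 133 131 138 149 125 111  67  73
125 125 123 124 124 125
[... 720 characters left out ...]
 120 114 103 114
113 115 115 114 115 116 122 121 121 121 121 120 121 123 147 127 114 114 117
172 174 174 175 173 174 175 176 177 178 176 176 177 177 175 159 116 120 118
115 117 118 119 133 125 115 118 119 114 119 118 119 119 119 119 118 119 103
115 114 114 121 198 148 113 115 115 115 114 114 116 114 114 115 116 108  85
118 115 114 111 201 135 113 113 113 115 114 114 116 115 113 111 108  90  98
148 117 113 110 203 142 113 113 113 115 113 112 113 113 113 106  90 101 111
198 190 190 191 208 141 113 114 113 113 113 112 113 113 112 109 110 112 117
141 138 147 150 151 113 108 107 109 101 115 117 108 107 108 110 113 120 123
 92  93  88  94  90  91  90  85 108 119 117 108  92  76  94 119 119 121 120
```

The silhouette fits a 30–50° pitch with the near end down. I'll lower it until that end touches the floor, soften the grip, and press on so it turns level between the pads.

```bash
python3 -m pendant '[[0.1,0.1,-2,0,2],[0,0,-2,0,2],[0,0,-1.5,0,2],[0,0,-1,0,2],[0,0,-0.5,0,2],[0,0,0,0,2],[0,0,0,0,2]]' 
python3 -m pendant '[[0,0,-0.5,0,2],[0,0,-0.5,0,2],[0,0,-0.5,0,2],[0,0,-0.3,0,2],[0,0,0,0,2]]' 10
python3 -c "from h import *;st()"
```

```text
clock: 29.27
eef_pos: [546.0, 282.3, 264.2]
eef_rot: [-2.419, -2.004, -0.011]
ft_force: [-3.0, 4.4, 10.4]
width: 0.281
grip_force: 50.0
clock: 29.68
eef_pos: [546.9, 282.0, 247.1]
eef_rot: [2.417, 2.003, 0.015]
ft_force: [-0.7, 0.6, 11.0]
width: 0.293
grip_force: 11.0
t29.7 tcp [546.9 282.  247.1] grasp [548.4 282.8  76.1] yaw 169.3 q6 0.58 F [-0.7  0.6 11. ] w 27.9 g 11.0
```

```bash
python3 -m pendant '[[0,0,-0.4,0,2],[0,0,-0.4,0,2],[0,0,-0.4,0,2],[0,0,0,0,2]]' 6
python3 -m pendant '[[0,0,-0.3,0,2],[0,0,-0.3,0,2],[0,0,-0.3,0,2],[0,0,0,0,2]]' 6
python3 -c "from h import *;st();read_camera('side');
for h in silhouettes('bracket_1','side'): print(round(h['confidence'],2),(np.array(h['box'])*[560,420,560,420]).round())
for z in (20,): print([proj('side',(545+a*.186+b*-.98,281+a*.98+b*.186,c)) for a,b,c in((-55,-17,20),(-55,17,20),(55,0,30),(0,0,56))])"
```

```text
clock: 30.02
eef_pos: [545.7, 281.2, 232.4]
eef_rot: [2.418, 2.004, 0.008]
ft_force: [0.0, -0.1, -2.8]
width: 0.361
grip_force: 5.9
clock: 30.35
eef_pos: [543.9, 280.6, 218.7]
eef_rot: [-2.418, -2.005, 0.004]
ft_force: [0.0, -0.4, -2.4]
width: 0.355
grip_force: 6.0
t30.4 tcp [543.9 280.6 218.7] grasp [543.5 280.5  47.7] yaw 169.3 q6 0.57 F [ 0.  -0.4 -2.4] w 33.8 g 6.0
0.61 [284. 252. 309. 271.]
0.53 [251. 238. 275. 258.]
0.47 [274. 186. 283. 199.]
[(np.float64(206.78244099280218), np.float64(282.78561297099856)), (np.float64(206.67800754510256), np.float64(274.0655722800071)), (np.float64(187.26920372042892), np.float64(278.75652322794923)), (np.float64(190.67019567112774), np.float64(278.6363789400974))]
```

```bash
python3 -m pendant '[[0,0,0,0,4.6],[0,0,0,0,4.6],[0,0,0,0,4.6],[0,0,0,0,4.6],[0,0,3,0,4.6],[0,0,4,0,4.6],[0,0,3,0,4.6],[0.6,-4,0,-4,5]]' >/dev/null
python3 -m pendant '[[0.6,-4,0,-4,5],[0.6,-4,0,-4,5],[0.3,-4,0,-4,5],[0,-4,0,-4,5],[0,-4,0,-4,5],[0,0,0,0,5]]' >/dev/null
python3 - <<'E'
from h import *
st();im=snap("top","t10");im2=snap("side","s10")
for c in("top","side"):
  for h in silhouettes("bracket_1",c):
    m=h["region"].astype(np.uint8); k=max(cv2.findContours(m,0,2)[0],key=cv2.contourArea).reshape(-1,2)
    print(c,round(h["confidence"],2),m.sum(),(np.array(h['box'])*[560,420,560,420]).round(),cv2.minAreaRect(np.array([onz(c,r,q,30)[:2] for q,r in k],np.float32)))
a=cv2.resize(im2[160:240,215:305],(394,350),interpolation=cv2.INTER_CUBIC); b=cv2.resize(im[180:280,155:255],(350,350),interpolation=cv2.INTER_CUBIC)
cv2.imwrite("pics/m10.png",np.hstack([a,b]))
E
```

```text
t31.6 tcp [565.5  35.6 321. ] grasp [565.6  35.2 150. ] yaw 144.9 q6 0.58 F [-0.1  1.1 -0. ] w 50.1 g 0.0
top 0.74 172 [301. 198. 312. 223.] ((541.0221557617188, -56.14714050292969), (73.30142211914062, 33.74245071411133), 24.865100860595703)
top 0.68 391 [174. 251. 209. 266.] ((390.0385437011719, 314.76953125), (115.9560546875, 36.69041442871094), 79.86790466308594)
top 0.64 324 [178. 202. 213. 218.] ((547.7328491210938, 295.0918273925781), (107.9698715209961, 32.86553955078125), 79.09666442871094)
side 0.56 261 [254. 239. 277. 261.] ((445.04901123046875, 5.688930511474609), (108.78131866455078, 50.30405044555664), 51.891292572021484)
side 0.51 288 [284. 251. 311. 271.] ((546.1953735351562, -67.03440856933594), (108.2752685546875, 50.56568145751953), 28.6671142578125)
```

View pics/m10.png

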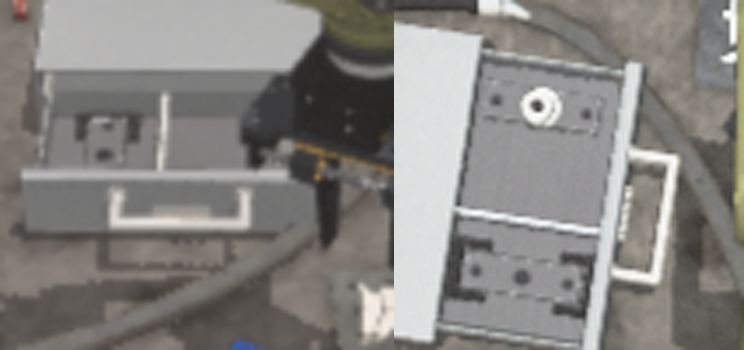

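The right pane shows the bracket flat and upright in the bay at (540, 105), clear of the walls. The blank is still in its recess at (520, 278). Now I'll fetch bracket_0 by its bar.

```bash
python3 -m pendant '[[-0.15,-1.7,0,-5.6,6],[-0.15,-1.7,0,-5.6,6],[-0.15,-1.7,0,-5.6,6],[-0.15,-1.7,0,-5.6,6],[-0.1,-1.65,-2,-5.5,6],[0,0,-3,0,6],[0,0,-2,0,6],[0,0,0,0,6]]' >/dev/null
python3 -m pendant '[[0,0,0,0,6],[0,0,0,0,6]]' >/dev/null
python3 -c "from h import *;st()"
```

```text
t32.6 tcp [559.1 -42.6 251.8] grasp [559.4 -42.6  80.8] yaw 117.6 q6 0.92 F [-0.7  0.2 -0.2] w 60.0 g 0.0
```

```bash
python3 -m pendant '[[-0.05,-0.6,-2,-0.4,6],[0,0,-2,0,6],[0,0,-1,0,6],[0,0,-0.5,0,6],[0,0,0,0,6],[0,0,0,0,6]]' >/dev/null
python3 -c "from h import *;st()"
python3 -m pendant '[[0,0,0,0,2.5],[0,0,0,0,2.5],[0,0,0,0,2.5],[0,0,0,0,2.5],[0,0,0,0,2.5],[0,0,0,0,2.5]]' 50
python3 -c "from h import *;st()"
```

```text
t33.1 tcp [558.5 -49.4 196.5] grasp [558.7 -49.5  25.5] yaw 117.1 q6 0.91 F [-0.  -0.5  0.8] w 59.8 g 0.0
clock: 33.65
eef_pos: [558.1, -49.6, 195.9]
eef_rot: [3.054, 0.734, 0.001]
ft_force: [-0.4, -0.3, 2.0]
width: 0.346
grip_force: 50.0
t33.6 tcp [558.1 -49.6 195.9] grasp [558.1 -49.6  24.9] yaw 117.0 q6 0.91 F [-0.4 -0.3  2. ] w 32.9 g 50.0
```

```bash
python3 -m pendant '[[0,0,1,0,2.5],[0,0,3,0,2.5],[0,0,4,0,2.5],[0,0,3.5,0,2.5],[-0.71,3.44,0,5.23,2.5],[-0.71,3.44,0,5.23,2.5],[-0.71,3.44,0,5.23,2.5],[-0.71,3.44,0,5.23,2.5]]'
python3 -m pendant '[[-0.71,3.44,0,5.23,2.5],[-0.71,3.44,0,5.23,2.5],[-0.71,3.44,0,5.23,2.5],[-0.71,3.44,0,5.23,2.5],[-0.71,3.44,0,5.23,2.5],[-0.71,3.44,0,5.23,2.5],[0,0,0,0,2.5],[0,0,0,0,2.5]]'
python3 -m pendant '[[0,0,0,0,2.5],[0,0,0,0,2.5]]' >/dev/null
python3 -c "from h import *;st()"
```

```text
clock: 34.32
eef_pos: [528.5, 89.1, 310.4]
eef_rot: [-2.868, -1.282, 0.001]
ft_force: [1.0, -0.1, -4.5]
width: 0.348
grip_force: 50.0
clock: 34.98
eef_pos: [485.9, 295.8, 309.9]
eef_rot: [-2.415, -2.009, 0.003]
ft_force: [0.2, -0.5, -3.5]
width: 0.348
grip_force: 50.0
t35.1 tcp [486.9 293.5 310. ] grasp [486.8 293.3 139. ] yaw 169.3 q6 0.64 F [-0.2 -0.6 -3.4] w 33.1 g 50.0
```

```bash
python3 -m pendant '[[0,0,-2,0,2.5],[0,0,-3,0,2.5],[0,0,-2,0,2.5],[0,0,-1,0,2.5],[0,0,-0.7,0,2.5],[0,0,-0.4,0,2.5],[0,0,0,0,2.5],[0,0,0,0,2.5]]'
python3 -c "from h import *;st()"
```

```text
clock: 35.82
eef_pos: [487.6, 294.5, 220.7]
eef_rot: [2.418, 2.005, 0.003]
ft_force: [0.1, 0.5, -2.9]
width: 0.347
grip_force: 50.0
t35.8 tcp [487.6 294.5 220.7] grasp [487.9 294.6  49.7] yaw 169.3 q6 0.64 F [ 0.1  0.5 -2.9] w 33.0 g 50.0
```

```bash
python3 -m pendant '[[0,0,-0.4,0,2.5],[0,0,0,0,4.6],[0,0,0,0,4.6],[0,0,0,0,4.6],[0,0,0,0,4.6],[0,0,3,0,4.6],[0,0,4,0,4.6],[-1.9,0.4,1,0,6]]' 30
python3 -m pendant '[[-1.9,0.4,0,0,6],[-1.9,0.4,0,0,6],[-1.9,0.4,0,0,6],[-2,0.4,0,0,6],[0,0,0,0,6],[0,0,0,0,6],[0,0,0,0,6]]'
python3 - <<'E'
from h import *
st();read_camera("top")
for n in("bracket_1","blank"):
  for h in silhouettes(n,"top"):
    m=h["region"].astype(np.uint8); k=max(cv2.findContours(m,0,2)[0],key=cv2.contourArea).reshape(-1,2)
    print(n,round(h["confidence"],2),m.sum(),cv2.minAreaRect(np.array([onz("top",r,q,30)[:2] for q,r in k],np.float32)))
print(lm("blank","side",20))
E
```

```text
clock: 36.48
eef_pos: [471.2, 299.0, 302.5]
eef_rot: [2.418, 2.001, 0.018]
ft_force: [1.5, 0.3, 2.0]
width: 0.515
grip_force: 0.0
clock: 37.07
eef_pos: [391.4, 314.5, 296.0]
eef_rot: [2.418, 2.005, 0.002]
ft_force: [-0.1, 0.2, 0.2]
width: 0.633
grip_force: 0.0
t37.1 tcp [391.4 314.5 296. ] grasp [391.7 314.6 125. ] yaw 169.4 q6 0.76 F [-0.1  0.2  0.2] w 60.2 g 0.0
bracket_1 0.75 350 ((547.7366333007812, 295.01092529296875), (110.75422668457031, 36.018428802490234), 77.6621322631836)
bracket_1 0.6 321 ((452.8207702636719, 30.763813018798828), (108.41749572753906, 31.90978240966797), 45.1024169921875)
bracket_1 0.59 322 ((489.7203063964844, 294.4999694824219), (111.64361572265625, 34.63999938964844), 78.445068359375)
bracket_1 0.35 2100 ((453.05322265625, 273.2064208984375), (200.59774780273438, 276.6141662597656), 83.90412139892578)
blank 0.67 142 ((385.49945068359375, 285.6958923339844), (49.92116165161133, 31.78666877746582), 77.60519409179688)
[(0.65, 195, 239, array([393., 326.])), (0.41, 197, 241, array([398., 312.])), (0.37, 313, 274, array([ 435., -255.])), (0.27, 260, 298, array([553., -59.]))]
```

```bash
python3 -m pendant '[[-0.18,0,-2,0,6],[0,0,-3,0,6],[0,0,-2,0,6],[0,0,-0.8,0,6],[0,0,-0.4,0,6],[0,0,0,0,6],[0,0,0,0,6],[0,0,0,0,6]]' >/dev/null
python3 -c "from h import *;st()"
python3 -m pendant '[[0,0,0,0,2.5],[0,0,0,0,2.5],[0,0,0,0,2.5],[0,0,0,0,2.5],[0,0,0,0,2.5],[0,0,0,0,2.5]]' 50
python3 -c "from h import *;st()"
```

```text
t37.9 tcp [389.9 314.9 215. ] grasp [390.3 315.1  44. ] yaw 169.3 q6 0.76 F [-0.4  0.3  0. ] w 60.2 g 0.0
clock: 38.43
eef_pos: [389.0, 314.5, 213.7]
eef_rot: [-2.418, -2.005, 0.0]
ft_force: [-2.7, 0.7, 3.0]
width: 0.35
grip_force: 50.0
t38.4 tcp [389.  314.5 213.7] grasp [388.9 314.6  42.7] yaw 169.3 q6 0.76 F [-2.7  0.7  3. ] w 33.3 g 50.0
```

```bash
python3 -m pendant '[[0,0,0.5,0,2.5],[0,0,1.5,0,2.5],[0,0,3,0,2.5],[0,0,4,0,2.5],[0,0,4,0,2.5],[0,0,1,0,2.5],[1.853,-3.525,0,-3.73,2.5],[1.853,-3.525,0,-3.73,2.5]]'
python3 -m pendant '[[1.853,-3.525,0,-3.73,2.5],[1.853,-3.525,0,-3.73,2.5],[1.853,-3.525,0,-3.73,2.5],[1.853,-3.525,0,-3.73,2.5],[1.853,-3.525,0,-3.73,2.5],[1.853,-3.525,0,-3.73,2.5],[1.853,-3.525,0,-3.73,2.5],[1.853,-3.525,0,-3.73,2.5]]'
python3 -m pendant '[[1.853,-3.525,0,-3.73,2.5],[1.853,-3.525,0,-3.73,2.5],[1.853,-3.525,0,-3.73,2.5],[1.853,-3.525,0,-3.73,2.5],[0,0,0,0,2.5],[0,0,0,0,2.5],[0,0,0,0,2.5]]'
python3 -c "from h import *;st();read_camera('top');print(lm('nest','top',18))"
```

```text
clock: 39.1
eef_pos: [425.8, 244.3, 354.1]
eef_rot: [2.541, 1.846, 0.003]
ft_force: [0.7, 0.2, -3.8]
width: 0.352
grip_force: 50.0
clock: 39.77
eef_pos: [574.4, -40.1, 351.4]
eef_rot: [-2.933, -1.121, 0.004]
ft_force: [0.3, 1.3, -3.0]
width: 0.35
grip_force: 50.0
clock: 40.35
eef_pos: [648.0, -179.0, 351.2]
eef_rot: [-3.052, -0.736, 0.005]
ft_force: [-0.0, 0.9, -3.7]
width: 0.35
grip_force: 50.0
t40.4 tcp [ 648.  -179.   351.2] grasp [ 647.5 -178.8  180.2] yaw 117.1 q6 0.75 F [-0.   0.9 -3.7] w 33.2 g 50.0
[(0.82, 180, 342, array([ 636., -188.]))]
```

```bash
python3 -m pendant '[[0.05,0,-3,0,2.5],[0,0,-3,0,2.5],[0,0,-3,0,2.5],[0,0,-2,0,2.5],[0,0,-1,0,2.5],[0,0,0,0,2.5],[0,0,0,0,2.5],[0,0,0,0,2.5]]' >/dev/null
python3 -c "from h import *;st()"
```

```text
t41.1 tcp [ 649.9 -178.9  236. ] grasp [ 650.5 -179.1   65. ] yaw 117.2 q6 0.75 F [ 0.9  0.9 -3.7] w 33.5 g 50.0
```

```bash
python3 -m pendant '[[-0.05,0,-0.7,0,2.5],[0,0,-0.5,0,2.5],[0,0,-0.4,0,2.5],[0,0,-0.3,0,2.5],[0,0,0,0,2.5],[0,0,0,0,2.5]]'
python3 -c "from h import *;st()"
```

```text
clock: 41.62
eef_pos: [648.4, -179.1, 214.0]
eef_rot: [-3.054, -0.736, 0.001]
ft_force: [-0.2, -0.4, -3.3]
width: 0.35
grip_force: 50.0
t41.6 tcp [ 648.4 -179.1  214. ] grasp [ 648.3 -179.    43. ] yaw 117.1 q6 0.75 F [-0.2 -0.4 -3.3] w 33.3 g 50.0
```

```bash
python3 -m pendant '[[0,0,-0.2,0,2.5],[0,0,-0.15,0,2.5],[0,0,0,0,2.5],[0,0,0,0,2.5]]' 30
python3 -m pendant '[[0,0,0,0,5],[0,0,0,0,5],[0,0,0,0,5],[0,0,0,0,5],[0,0,2,0,5],[0,0,4,0,5],[0,0,4,0,5],[0,0,4,0,5]]' 
python3 -m pendant '[[-3.5,-0.8,0,0,5],[-3.5,-1,0,0,5],[-3.5,-1.8,0,0,5],[-3.5,-1.9,0,0,5],[-3.3,-1.9,0,0,5],[-3,-1.8,0,0,5],[-2,-1.6,0,0,5],[0,0,0,0,5]]' 
python3 - <<'E'
from h import *
st();im=snap("top","t12");snap("side","s12")
for n,z in (("blank",28),("bracket_1",10)):
  for h in silhouettes(n,"top"):
    m=h["region"].astype(np.uint8); k=max(cv2.findContours(m,0,2)[0],key=cv2.contourArea).reshape(-1,2)
    print(n,round(h["confidence"],2),m.sum(),cv2.minAreaRect(np.array([onz("top",r,q,z)[:2] for q,r in k],np.float32)))
print(lm("clamp_grip","side",71),lm("clamp_grip","top",71))
E
```

```text
clock: 41.95
eef_pos: [648.8, -179.2, 211.8]
eef_rot: [3.053, 0.737, 0.001]
ft_force: [-1.5, -0.2, 0.8]
width: 0.355
grip_force: 30.0
clock: 42.62
eef_pos: [648.2, -179.0, 351.9]
eef_rot: [-3.053, -0.737, 0.002]
ft_force: [0.8, -0.1, 1.1]
width: 0.526
grip_force: 0.0
clock: 43.28
eef_pos: [422.8, -288.8, 351.1]
eef_rot: [3.054, 0.73, -0.001]
ft_force: [-0.2, -0.5, -0.4]
width: 0.527
grip_force: 0.0
t43.3 tcp [ 422.8 -288.8  351.1] grasp [ 422.7 -289.1  180.1] yaw 116.9 q6 0.40 F [-0.2 -0.5 -0.4] w 50.0 g 0.0
blank 0.85 335 ((649.975830078125, -177.41336059570312), (109.24110412597656, 35.46963882446289), 24.570730209350586)
bracket_1 0.83 311 ((450.5592346191406, 27.949678421020508), (108.16323852539062, 33.56125259399414), 47.41663360595703)
bracket_1 0.76 316 ((548.8259887695312, 297.74407958984375), (110.37800598144531, 33.298316955566406), 79.08434295654297)
bracket_1 0.58 341 ((487.9735412597656, 296.190673828125), (109.88655853271484, 36.46702575683594), 80.4463119506836)
bracket_1 0.35 3410 ((455.1523132324219, 278.53594970703125), (203.06861877441406, 284.03155517578125), 79.9205093383789)
[(0.57, 309, 275, array([ 435., -277.]))] [(0.59, 240, 381, array([ 436., -297.]))]
```

```bash
python3 -m pendant '[[0.5,-0.5,-3,0,5],[0,0,-3,0,5],[0,0,-2.5,0,5],[0,0,-1.5,0,5],[0,0,-0.8,0,5],[0,0,0,0,5],[0,0,0,0,5]]' >/dev/null
python3 -c "from h import *;st()"
python3 -m pendant '[[0,0,0,0,1.2],[0,0,0,0,1.2],[0,0,0,0,1.2],[0,0,0,0,1.2],[0,0,0,0,1.2],[0,0,0,0,1.2],[0,0,0,0,1.2]]' 25
python3 -c "from h import *;st()"
```

```text
t44.2 tcp [ 431.2 -291.9  243.2] grasp [ 431.2 -291.9   72.2] yaw 117.2 q6 0.40 F [-1.  -1.1 -0.2] w 50.1 g 0.0
clock: 44.75
eef_pos: [430.6, -292.3, 243.4]
eef_rot: [3.053, 0.737, 0.001]
ft_force: [-0.3, -0.5, -0.0]
width: 0.209
grip_force: 25.0
t44.8 tcp [ 430.6 -292.3  243.4] grasp [ 430.7 -292.4   72.4] yaw 117.1 q6 0.40 F [-0.3 -0.5 -0. ] w 19.8 g 25.0
```

```bash
python3 -m pendant '[[0.18,0.09,0.56,0,1.2],[0.34,0.17,0.79,0,1.2],[0.34,0.18,0.8,0,1.2],[0.44,0.22,0.73,0,1.2],[0.45,0.23,0.73,0,1.2],[0.53,0.27,0.65,0,1.2],[0.54,0.27,0.65,0,1.2],[0.61,0.31,0.56,0,1.2]]' 30
python3 -m pendant '[[0.62,0.32,0.55,0,1.2],[0.68,0.34,0.45,0,1.2],[0.68,0.35,0.44,0,1.2],[0.73,0.37,0.32,0,1.2],[0.73,0.37,0.32,0,1.2],[0.77,0.39,0.2,0,1.2],[0.77,0.4,0.2,0,1.2],[0,0,0,0,1.2]]' 30
python3 -c "from h import *;st()"
```

```text
clock: 45.42
eef_pos: [464.8, -274.6, 296.6]
eef_rot: [3.053, 0.737, -0.002]
ft_force: [3.6, -3.9, -7.2]
width: 0.205
grip_force: 30.0
clock: 46.08
eef_pos: [515.6, -248.4, 322.0]
eef_rot: [-3.053, -0.738, -0.001]
ft_force: [1.7, -2.8, -8.1]
width: 0.202
grip_force: 30.0
t46.1 tcp [ 515.6 -248.4  322. ] grasp [ 515.7 -248.2  151. ] yaw 117.2 q6 0.55 F [ 1.7 -2.8 -8.1] w 19.1 g 30.0
```

```bash
python3 -m pendant '[[0.79,0.4,0.08,0,1.2],[0.78,0.4,0.03,0,1.2],[0.79,0.4,-0.06,0,1.2],[0.78,0.4,-0.08,0,1.2],[0,0,0,0,1.2]]' 30
python3 -m pendant '[[0.35,0.18,-0.06,0,1.2],[0.35,0.18,-0.06,0,1.2],[0,0,0,0,1.2]]' 30
python3 -c "from h import *;st()"
```

```text
clock: 46.5
eef_pos: [547.9, -232.4, 323.6]
eef_rot: [3.053, 0.738, 0.007]
ft_force: [0.6, -0.1, 0.2]
width: 0.133
grip_force: 0.0
clock: 46.75
eef_pos: [553.7, -229.4, 321.4]
eef_rot: [3.054, 0.737, 0.002]
ft_force: [-0.3, 0.1, -0.8]
width: 0.124
grip_force: 0.0
t46.8 tcp [ 553.7 -229.4  321.4] grasp [ 553.9 -229.4  150.4] yaw 117.1 q6 0.61 F [-0.3  0.1 -0.8] w 11.7 g 0.0
```

The handle slipped out of the pinch just short of lock. I'll go over the top of it and push from behind with closed fingers.

```bash
python3 -m pendant '[[0.3,0.15,2,0,1.2],[0,0,4,0,0.2],[0,0,3,0,0],[-3,-1.55,0,0,0],[-3,-1.55,0,0,0],[-3.3,-1.65,0,0,0],[0,0,0,0,0],[0,0,-2,0,0]]' 30
python3 -m pendant '[[0,0,-4,0,0],[0,0,-4,0,0],[0,0,0,0,0],[0,0,0,0,0]]' 30
python3 -c "from h import *;st();read_camera('side');print(lm('clamp_grip','side',147))"
```

```text
clock: 47.42
eef_pos: [462.5, -277.1, 395.8]
eef_rot: [3.048, 0.73, 0.01]
ft_force: [0.3, 0.7, 1.3]
width: 0.005
grip_force: 0.0
clock: 47.75
eef_pos: [462.4, -275.1, 308.9]
eef_rot: [-3.05, -0.735, 0.005]
ft_force: [0.5, -0.1, 0.7]
width: 0.001
grip_force: 0.0
t47.8 tcp [ 462.4 -275.1  308.9] grasp [ 461.7 -274.5  137.9] yaw 117.1 q6 0.46 F [ 0.5 -0.1  0.7] w 0.1 g 0.0
[(0.45, 278, 303, array([ 522., -239.]))]
```

```bash
python3 -m pendant '[[0.89,0.454,0,0,0],[0.89,0.454,0,0,0],[0.89,0.454,0,0,0],[0.89,0.454,0,0,0],[0.89,0.454,0,0,0],[0,0,0,0,0]]' 30
python3 -m pendant '[[0.45,0.227,0,0,0],[0.45,0.227,0,0,0],[0.45,0.227,0,0,0],[0,0,0,0,0],[0,0,0,0,0]]'
python3 -m pendant '[[0.36,0.18,0,0,0],[0.36,0.18,0,0,0],[0,0,0,0,0],[0,0,0,0,0]]'
python3 -c "from h import *;st()"
```

```text
clock: 48.35
eef_pos: [509.2, -252.1, 311.4]
eef_rot: [3.053, 0.739, 0.002]
ft_force: [-0.0, -0.1, 0.3]
width: 0.005
grip_force: 0.0
clock: 48.77
eef_pos: [520.8, -246.3, 310.7]
eef_rot: [-3.054, -0.737, 0.003]
ft_force: [-4.5, -1.7, 2.6]
width: 0.007
grip_force: 2.1
clock: 49.1
eef_pos: [524.6, -244.8, 310.6]
eef_rot: [3.053, 0.738, -0.029]
ft_force: [-25.1, -11.0, 11.6]
width: 0.001
grip_force: 14.1
t49.1 tcp [ 524.6 -244.8  310.6] grasp [ 521.6 -245.7  139.6] yaw 117.2 q6 0.57 F [-25.1 -11.   11.6] w 0.1 g 14.1
```

```bash
python3 -m pendant '[[-1,-0.5,0,0,0],[-2,-1,0,0,0],[0,0,3,0,0],[0,0,4,0,2],[-0.4,4,0,-3.5,4],[-0.4,4,0,-3.5,4],[-0.4,4,0,-3.5,4],[-0.4,4,0,-3.5,4]]' 
python3 -m pendant '[[-0.6,4,0,-3.5,4],[-0.6,4,0,-3.5,4],[-0.6,4,0,-3.5,4],[-0.6,4,0,-3.5,4],[-0.6,4,0,-3.5,4],[-0.6,3.5,0,-3.5,4],[-0.6,3.5,0,-3,4],[0,0,0,0,4]]' 
python3 - <<'E'
from h import *
st();im=snap("top","t13");im2=snap("side","s13")
for c in("top","side"): print(lm("clamp_grip",c,147),lm("drawer_handle",c,56),lm("clamp_foot",c,40))
for n,z in (("blank",28),("bracket_1",10)):
  for h in silhouettes(n,"top"):
    m=h["region"].astype(np.uint8); k=max(cv2.findContours(m,0,2)[0],key=cv2.contourArea).reshape(-1,2)
    print(n,round(h["confidence"],2),m.sum(),cv2.minAreaRect(np.array([onz("top",r,q,z)[:2] for q,r in k],np.float32)))
a=cv2.resize(im2[235:325,270:380],(440,360),interpolation=cv2.INTER_CUBIC); b=cv2.resize(im[140:230,290:380],(360,360),interpolation=cv2.INTER_CUBIC)
cv2.imwrite("pics/m13.png",np.hstack([a,b]))
E
```

```text
clock: 49.77
eef_pos: [481.8, -96.2, 381.4]
eef_rot: [-3.121, -0.351, -0.004]
ft_force: [0.0, 0.0, -0.3]
width: 0.3
grip_force: 0.0
clock: 50.43
eef_pos: [438.9, 176.9, 381.1]
eef_rot: [-3.124, 0.29, -0.0]
ft_force: [0.7, -1.2, 0.3]
width: 0.418
grip_force: 0.0
t50.4 tcp [438.9 176.9 381.1] grasp [439.  177.6 210.1] yaw 79.4 q6 2.02 F [ 0.7 -1.2  0.3] w 39.7 g 0.0
[(0.71, 170, 260, array([658.,  81.])), (0.48, 201, 365, array([ 556., -235.]))] [(0.67, 262, 192, array([379., 307.])), (0.37, 170, 261, array([672.,  80.]))] [(0.19, 233, 153, array([475., 435.]))]
[(0.63, 276, 306, array([ 534., -233.]))] [(0.76, 210, 258, array([449., 179.]))] []
blank 0.79 301 ((649.0062255859375, -177.03756713867188), (107.77739715576172, 36.997215270996094), 24.64030647277832)
blank 0.64 164 ((495.1749267578125, 295.2386474609375), (101.61874389648438, 26.187631607055664), 88.55441284179688)
bracket_1 0.75 194 ((489.86431884765625, 301.1126708984375), (106.31871795654297, 34.78810501098633), 79.11872863769531)
bracket_1 0.63 346 ((451.2560119628906, 28.385135650634766), (110.88715362548828, 34.32886505126953), 46.96910095214844)
```

View pics/m13.png

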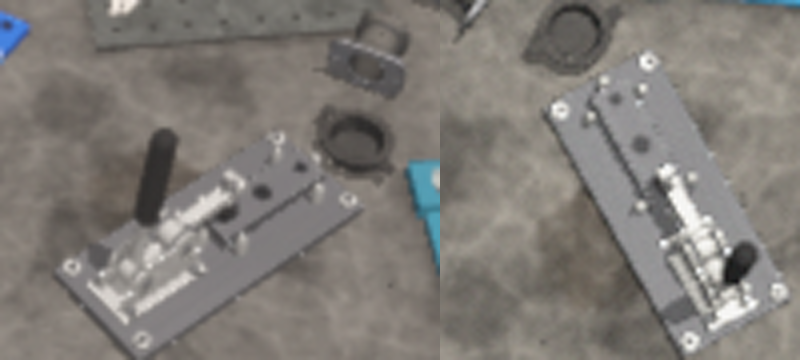

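The handle is upright, leaning towards the nest as at the start. The foot is down on the blank, which sits between the pins. Now I'll shut the drawer.

```bash
python3 -m pendant '[[0.05,-0.1,-4,0,4],[0,0,-4,0,4],[0,0,-3.5,0,4],[0,0,-2.5,0,4],[0,0,-1.3,0,4],[0,0,0,0,4],[0,0,0,0,4]]' >/dev/null
python3 -m pendant '[[0,0,0,0,0.5],[0,0,0,0,0.5],[0,0,0,0,0.5],[0,0,0,0,0.5],[0,0,0,0,0.5],[0,0,0,0,0.5]]' 30
python3 -c "from h import *;st()"
```

```text
clock: 52.02
eef_pos: [441.6, 174.3, 229.4]
eef_rot: [-3.113, 0.301, -0.008]
ft_force: [4.5, 21.3, -6.9]
width: 0.096
grip_force: 30.0
t52.0 tcp [441.6 174.3 229.4] grasp [442.7 176.5  58.4] yaw 78.9 q6 2.02 F [ 4.5 21.3 -6.9] w 9.1 g 30.0
```

Pinched. I'll push it in gently (150 mm along (0.186, 0.983)).

```bash
python3 -m pendant '[[0.1,0.5,0,0,0.5],[0.19,0.98,0,0,0.5],[0.28,1.47,0,0,0.5],[0.28,1.47,0,0,0.5],[0.28,1.47,0,0,0.5],[0.28,1.47,0,0,0.5],[0.28,1.47,0,0,0.5],[0.28,1.47,0,0,0.5]]' 
python3 -m pendant '[[0.28,1.47,0,0,0.5],[0.28,1.47,0,0,0.5],[0.19,0.98,0,0,0.5],[0.1,0.6,0,0,0.5],[0.06,0.3,0,0,0.5],[0,0,0,0,0.5],[0,0,0,0,0.5]]' 
python3 -c "from h import *;st()"
```

```text
clock: 52.68
eef_pos: [460.5, 275.3, 229.3]
eef_rot: [3.126, -0.297, -0.002]
ft_force: [-4.8, -2.3, 8.4]
width: 0.1
grip_force: 30.0
clock: 53.27
eef_pos: [469.3, 323.8, 229.4]
eef_rot: [-3.126, 0.297, 0.002]
ft_force: [-4.2, 2.1, 5.6]
width: 0.097
grip_force: 30.0
t53.3 tcp [469.3 323.8 229.4] grasp [469.1 324.1  58.4] yaw 79.1 q6 2.27 F [-4.2  2.1  5.6] w 9.2 g 30.0
```

```bash
python3 -m pendant '[[0.06,0.3,0,0,0.5],[0.04,0.2,0,0,0.5],[0,0,0,0,0.5],[0,0,0,0,0.5]]' 
python3 -c "from h import *;st()"
```

```text
clock: 53.6
eef_pos: [470.0, 326.0, 229.2]
eef_rot: [3.119, -0.294, -0.007]
ft_force: [-7.6, -14.6, 16.3]
width: 0.092
grip_force: 30.0
t53.6 tcp [470.  326.  229.2] grasp [469.1 324.5  58.2] yaw 79.2 q6 2.28 F [ -7.6 -14.6  16.3] w 8.7 g 30.0
```

```bash
python3 -m pendant '[[0,0,0,0,4],[0,0,0,0,4],[0,0,0,0,4],[0,0,3,0,4],[0,0,4,0,4],[0,0,4,0,4],[0.5,-4,0,0,4],[0.5,-4,0,0,4]]' 
python3 -m pendant '[[0,-4,0,0,4],[0,-4,0,0,4],[0,-4,0,0,4],[0,-4,0,0,4],[0,-4,0,0,4],[0,0,0,0,4]]' 
python3 - <<'E'
from h import *
st();im=snap("top","t14");im2=snap("side","s14")
for c in("top","side"): print(lm("drawer_handle",c,56),lm("bracket_1",c,10),lm("clamp_grip",c,147),lm("calliper",c,12))
cv2.imwrite("pics/m14.png",np.hstack([cv2.resize(im[130:290,100:400],(450,240)),cv2.resize(im2[140:330,210:400],(350,350))[:240]]) if 0 else np.vstack([np.hstack([im[130:290,105:405],cv2.imread("pics/t0.png")[130:290,105:405]]),np.hstack([im2[140:330,110:410],cv2.imread("pics/s0.png")[140:330,110:410]])]))
E
```

```text
clock: 54.27
eef_pos: [481.3, 248.7, 342.5]
eef_rot: [-3.124, 0.291, -0.012]
ft_force: [1.4, -1.0, -0.6]
width: 0.423
grip_force: 0.0
clock: 54.77
eef_pos: [480.5, 42.9, 338.2]
eef_rot: [3.124, -0.308, 0.002]
ft_force: [-1.0, 0.6, 0.7]
width: 0.421
grip_force: 0.0
t54.8 tcp [480.5  42.9 338.2] grasp [480.7  42.5 167.2] yaw 78.7 q6 1.75 F [-1.   0.6  0.7] w 40.0 g 0.0
[(0.8, 233, 187, array([474., 322.]))] [(0.54, 236, 280, array([455.,  23.])), (0.45, 203, 365, array([ 559., -263.]))] [(0.63, 203, 364, array([ 550., -231.]))] [(0.69, 166, 260, array([688.,  85.]))]
[(0.76, 188, 260, array([473., 311.]))] [(0.67, 250, 265, array([449.,  15.])), (0.53, 230, 326, array([687.,  77.]))] [(0.75, 273, 308, array([ 541., -224.]))] [(0.65, 230, 323, array([674.,  77.]))]
```

View pics/m14.png

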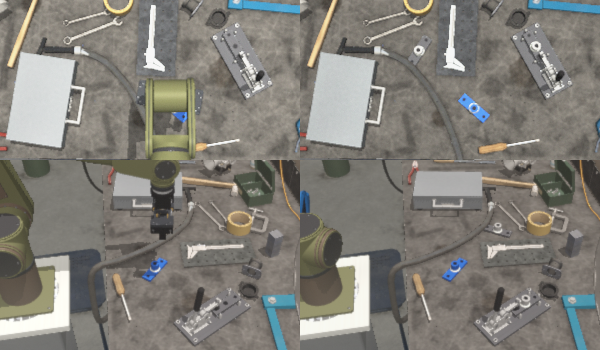

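Compared with the start images on the right: the drawer looks shut, the calliper and blue piece haven't moved, no brackets are left on the bench, and the clamp is down. I'll check the handle and calliper shifts at sub-pixel level before signing off.

```bash
python3 - <<'E'
from h import *
for c,pairs in (("t",{"handle":(210,262,172,200),"calliper":(135,205,245,275),"clamp":(190,220,345,375)}),("s",{"clamp":(262,315,285,320),"calliper":(222,245,285,355)})):
    a,b=[cv2.cvtColor(cv2.imread(f"pics/{c}{n}.png"),6).astype(np.float32) for n in (0,14)]
    for n,(r0,r1,c0,c1) in pairs.items():
        r=cv2.matchTemplate(b[r0-6:r1+6,c0-6:c1+6],a[r0:r1,c0:c1],5)
        print(c,n,np.array(np.unravel_index(r.argmax(),r.shape))-6,r.max().round(3),r[6,5:8].round(3))
E
```

```text
t handle [0 0] 0.997 [0.799 0.997 0.79 ]
t calliper [0 0] 0.998 [0.869 0.998 0.879]
t clamp [0 0] 0.997 [0.794 0.997 0.801]
s clamp [0 0] 1.0 [0.92  1.    0.919]
s calliper [0 0] 0.999 [0.951 0.999 0.951]
```

Everything matches the starting pose at 0.997 or better: drawer shut, clamp locked, calliper unmoved.

```bash
python3 -c "
from workcell import ticket
print(ticket.sign_off())"
```

```text
the job is handed in; nothing more can be done
None
```

The changeover is done and handed in at about 55 s: both finished brackets (the fixture's and the one on the bench) are in the drawer's open bay, the blank is clamped in the nest, the drawer is shut and the calliper has not moved. The loose bracket was knocked aside and later dropped when the grip slackened, but I recovered it and laid it flat.

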